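# Make up two lunch sets on their trays

### The job

Make up the two lunch sets. On the long tray put the deep open steel tier upright on the round felt pad, the lidded steel tier stacked and fully seated in its mouth, and the steel chopstick case along the felt strip; on the short tray put the pink flip-top container on the oblong felt pad and the wooden spice box on the square one, each upright, inside its pad and square with it. Do not move or knock over the little salt shaker standing among them, and leave everything released and at rest.

Things in the scene. Friction and masses are not known exactly. Their poses are not given: they have to be found in the camera images.
- tier_deep: Deep open steel tiffin tier: round cup, outer diameter 68 mm, 55 mm tall, inner diameter of the mouth 63 mm, 130 g, empty. Position is the centre of the underside, z up. Grip across the outside.
- tier_lidded: Shallow steel tiffin tier with flat fixed lid: diameter 68 mm from 8 to 42 mm above its underside, on the lid a low dark button to 48 mm; below, a tapered foot 8 mm tall (46 mm across at the bottom, 56 at the top) that drops into the deep tier's 63 mm mouth until the shoulder rests on the rim: its underside is then 47 mm above the deep tier's. 130 g. Position is the centre of the underside, z up.
- chopstick_case: Closed slim steel chopstick case, a bar 210 mm long (own x), 26 mm wide (own y), 18 mm tall, with dark seams. 130 g. Position is the centre of the underside, z up.
- pink_box: Pink plastic flip-top container, closed, 90 mm long (own x), 58 mm wide (own y), 48 mm tall (49 to 51 mm over the tab and hinge on its lid). 120 g. Position is the centre of the underside, z up. Grip across the 58 mm.
- spice_box: Small dark wooden spice box with closed hinged lid and brass hinges, 56 x 56 mm square, 45 mm tall. 160 g. Position is the centre of the underside, z up. May stand with any of its four sides forward.
- tray_long: Long wooden tray, fixed: 300 (own x) by 180 mm (own y), deck 12 mm high, open along the long sides, a cleat 10 mm thick, 22 mm high across each end. Origin: centre of its underside. Grey felt pads flush on the deck: a round one, 92 mm across, centred at x -85, y +35 mm (for the tiers); a strip, 234 (x) by 50 mm (y), centred at x 0, y -50 mm (for the chopstick case).
- tray_short: Short wooden tray, fixed: 270 (own x) by 180 mm (own y), deck 12 mm high, open along the long sides, a cleat 10 mm thick, 22 mm high across each end. Origin: centre of its underside. Grey felt pads flush on the deck: an oblong one, 82 (x) by 114 mm (y), centred at x +58, y 0 mm (pink container, its length along the tray's y); a square one of 80 mm at x -65, y 0 mm (spice box).
- shaker: White ceramic salt shaker with a steel top, 36 mm in diameter, 60 mm tall, standing loose in the middle of the four compact things. Not part of a set: leave it standing where it is. Position is the centre of the underside, z up.
Not all that is in view belongs to the job. What is shaped like the tier_lidded but blue, green or purple is not meant.

How it is judged:
At the end, for the whole second after the job is handed in: Deep tier, case, pink container and spice box rest upright (0.1 rad) on their own pads, within 14 mm of the pad centre along each tray axis, the last three turned within 0.26 rad of the pad; lidded tier seated in the deep one (6 mm sideways, 3 mm in height, 0.1 rad). All at rest (x of tier_deep in the frame of tray_long between -0.099 and -0.071 m and y of tier_deep in the frame of tray_long between 0.021 and 0.049 m and z of tier_deep in the frame of tray_long between 0.008 and 0.016 m and angle between each of tier_deep, chopstick_case, tier_lidded, pink_box, spice_box's own z axis and vertical below 0.1 rad and linear speed of each of tier_deep, chopstick_case, tier_lidded, pink_box, spice_box below 0.02 m/s and x of chopstick_case in the frame of tray_long between -0.014 and 0.014 m and y of chopstick_case in the frame of tray_long between -0.064 and -0.036 m and z of chopstick_case in the frame of tray_long between 0.008 and 0.016 m and angle between the x axis of chopstick_case and the x axis of tray_long, either way round below 0.26 rad and z of tier_lidded in the frame of tier_deep between 0.044 and 0.05 m and horizontal distance between tier_lidded and tier_deep below 0.006 m and x of pink_box in the frame of tray_short between 0.044 and 0.072 m and y of pink_box in the frame of tray_short between -0.014 and 0.014 m and z of pink_box in the frame of tray_short between 0.008 and 0.016 m and angle between the x axis of pink_box and the y axis of tray_short, either way round below 0.26 rad and x of spice_box in the frame of tray_short between -0.079 and -0.051 m and y of spice_box in the frame of tray_short between -0.014 and 0.014 m and z of spice_box in the frame of tray_short between 0.008 and 0.016 m and (angle between the x axis of spice_box and the x axis of tray_short, either way round below 0.26 rad or angle between the x axis of spice_box and the y axis of tray_short, either way round below 0.26 rad)); the robot touches nothing.
It fails at once if the salt shaker is shifted by more than 25 mm or knocked over (distance of shaker from where it was at the start of the episode above 0.025 m or angle between shaker's own z axis and vertical above 0.5 rad).
It also fails if it takes over 141 s, if anything falls off the work surface, if the arm or the gripper's body presses on something with over 40 N, if the wrist force passes 120 N, or if a joint passes its speed limit or range.

### The arm

A 6-joint arm with a two-finger parallel gripper is mounted at the origin on the work surface. World frame = base frame: x ahead of the robot, y to its left, z up, the work surface at z = 0. Lengths are in m, angles in rad, forces in N, time in s.
With the tool pointing down it reaches from about 0.25 to 0.725 m from the base axis. Payload 4 kg.
Tool frame: the origin (TCP) lies at the very end of the fingers, on their centre line; the grasp point (between the pads) lies 19 mm behind it; z points along the fingers, y is the direction in which the jaws open and shut (so a half turn about z gives the same grasp; the last joint's range is limited). The gripper opens to 85 mm and grips with 20 to 120 N. Pads are 22 mm wide; open, the fingers measure 114 mm over their backs; the gripper's body (76 mm by 85 mm) begins 54 mm behind the grasp point. The pads swing forward as they close: fully open they stand 13 mm farther back than shut.
Start: joints at [1.293, 0.241, 0.005, 1.335, 0, 1.571], TCP at [0.137, 0.481, 0.231] pointing down, gripper open.
Joint ranges: [-2.72, 2.72], [-1.05, 1.87], [-1.09, 1.28], [-1.99, 2.15], [-1.42, 1.44], [-3.14, 3.14]. Speed limits (rad/s): [2.79, 2.79, 3.14, 3.14, 3.14, 3.14].

### API

Orientations are given as a unit quaternion [x, y, z, w].
In Python, from workcell import bot gives the robot as it stands.
- The arm moves only by the shell command python3 -m crank 'ROWS'. ROWS is JSON, a list that holds one entry, the list of rows, each a list of 5 numbers: the shift along the tool's x, y, z in mm, then the turn about the tool's z in degrees, then the closure in counts, from 0 (fully open) to 255 (shut). In form: [[[tx, ty, tz, turn, grip], ...]]. A call has 1 to 12 rows; each row shifts and turns the pose as measured when the row begins, along the tool's axes as they then stand; what a row does not reach is not made up. A row lasts 1/8 s, in which the tool goes at most 62.5 mm and 10.7 degrees, less where a joint would pass 70% of its speed; a pose out of reach is approached as far as the arm can. A call is refused whole if a number of a shift passes 62.5 or a number of a turn 10.7, either way. A call with a gripper value outside its range is refused whole. The fingers move at their own pace and stop on an object; the grip force is fixed at half the most. Time passes only in rows, so rows that do not move let the fingers close. It gives the time, the measured TCP pose, the force and the opening at its end, in the units of the state.
- bot.get_obs(): the state, without advancing time (a new reading comes with each control period).
- bot.camera(name): name is "scene" or "top" or "wrist"; returns a dict with "img" (400x640x3 uint8, blue, green, red), "depth" (400x640 float32, m along the optical axis (not along the pixel's ray), 0 where there is no reading), "fx", "fy", "cx", "cy" (pixels), "D" ([k1, k2, p1, p2, k3] as OpenCV has them; the pictures are not rectified), "R" (3x3) and "t" (3): a world point X has camera coordinates R X + t; the wrist camera has in their place "T_tool_cam" (4x4, takes a point from camera to tool coordinates, whose origin is the TCP and whose axes are the flange's). Camera axes: x right, y down, z forward; pixel columns grow to the right and rows downward; lengths in m; the calibration is good to about 2 mm. A picture is of the moment at which its call begins: read the wrist's pose just before it.
- bot.job_done(): hands the job in, once; it reports no verdict.
The state is a dict: "clock": time; "joint_pos": joint angles; "joint_vel": joint speeds; "tau": joint torques, N m; "eef_pos": TCP position; "tool_rot": TCP orientation; "ft_force": force on the tool from outside, world axes, zero at the start; "ft_torque": the same for the moment, N m; "grip_width": finger opening in m.
Only numpy, scipy, OpenCV 4.12 (cv2) and the standard library are available. Lean on these libraries where they do the work, as an engineer would, in place of code of your own. Each camera call takes 0.05 s, during which the arm holds its last target.

## Working session

There is one attempt and no reset: what is moved stays moved. The work goes in short steps, Python scripts to look and compute and a shell command to move; the robot and the scene stay as the last step left them, time stands still between calls to the robot, and variables do not carry over. Pictures are saved under pics/ and viewed, and the job is handed in when it is done.

```bash
ls; mkdir -p pics; python3 - <<'E'
from workcell import bot
import cv2,numpy as np
o=bot.get_obs();print(o)
for n in ("scene","top","wrist"):
    c=bot.camera(n);cv2.imwrite(f"pics/{n}0.png",c["img"]);np.savez(f"{n}0.npz",**c)
    print(n,{k:np.round(v,4).tolist() for k,v in c.items() if k not in("img","depth")}, c["depth"].min(),c["depth"].max())
E
```

```text
pics
{'clock': 0.0, 'joint_pos': array([ 1.29300779e+00,  2.41423871e-01,  3.73732870e-03,  1.33518984e+00,
       -2.92428306e-06,  1.57079708e+00]), 'joint_vel': array([-0.00091135, -0.00021383, -0.00023959, -0.00067615,  0.0017945 ,
       -0.00058696]), 'tau': array([ 7.17990060e-04, -3.72319794e+01,  2.52405971e+01,  1.69859984e-02,
       -1.57608565e-04,  7.22133564e-06]), 'eef_pos': array([0.13694509, 0.48023369, 0.23041251]), 'tool_rot': array([ 1.38448411e-01,  9.90369101e-01, -1.03021381e-03, -1.42541349e-04]), 'ft_force': array([-0.05210645,  0.30032746,  0.53833062]), 'ft_torque': array([ 0.04704936,  0.00841125, -0.01568464]), 'grip_width': 0.08561296451592373}
scene {'fx': 474.615, 'fy': 474.615, 'cx': 311.9988, 'cy': 205.6548, 'D': [0.0043, 0.0, 0.0, 0.0, 0.0], 'R': [[-0.3652, 0.9309, -0.0125], [0.7125, 0.2708, -0.6473], [-0.5992, -0.2453, -0.7621]], 't': [0.1872, -0.3507, 1.4591]} 0.0 3.1377742
top {'fx': 425.0012, 'fy': 425.0012, 'cx': 313.4074, 'cy': 203.2756, 'D': [-0.0803, 0.0, 0.0, 0.0, 0.0], 'R': [[-0.021, -0.9997, -0.0109], [-0.9979, 0.0216, -0.0618], [0.062, 0.0096, -0.998]], 't': [0.0163, 0.4998, 0.938]} 0.0 1.8064717
wrist {'fx': 344.1378, 'fy': 344.1378, 'cx': 320.2585, 'cy': 209.4458, 'D': [-0.0104, 0.0, 0.0, 0.0, 0.0], 'T_tool_cam': [[-0.0005, -0.9471, -0.3208, 0.0827], [1.0, -0.0005, -0.0001, 0.0013], [-0.0, -0.3208, 0.9471, -0.1437], [0.0, 0.0, 0.0, 1.0]]} 0.0 0.4877255
```

View pics/top0.png

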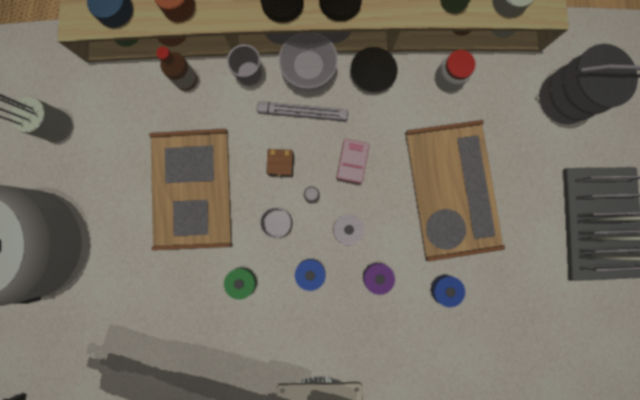

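View pics/scene0.png

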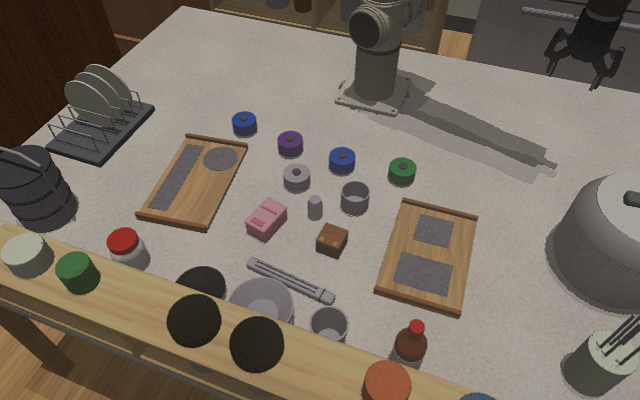

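View pics/wrist0.png

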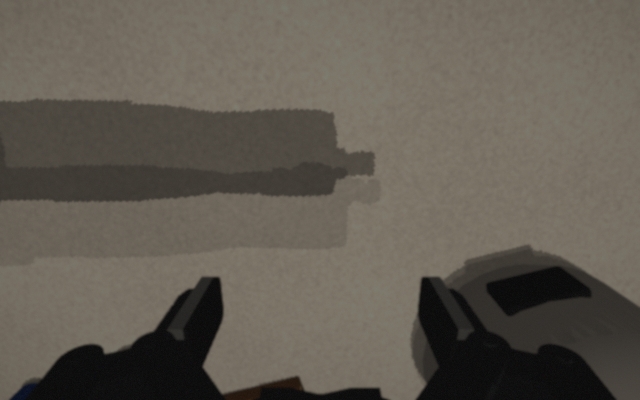

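The top view is up = +x world, left = +y. There are two open steel cups: (277,222), standing with the four compact things round the shaker, and (244,62), which is clutter at the shelf. The shapes like the lidded tier are steel (348,229), green (239,283), blue (310,274) and (449,291), and purple (379,278). The steel one, (348,229), fits. I'll measure and confirm with crops.

```bash
cat > h.py <<'E'
import numpy as np,cv2
from scipy.spatial.transform import Rotation as Ro
def K(c): return np.array([[c["fx"],0,c["cx"]],[0,c["fy"],c["cy"]],[0,0,1.]])
def norm(c,p): return cv2.undistortPoints(np.float64(p).reshape(-1,1,2),K(c),np.float64(c["D"])).reshape(-1,2)
def ext(c,o=None):
    if "R" in c: return np.array(c["R"]),np.array(c["t"])
    T=np.eye(4);T[:3,:3]=Ro.from_quat(o["tool_rot"]).as_matrix();T[:3,3]=o["eef_pos"]
    M=np.linalg.inv(T@np.array(c["T_tool_cam"]));return M[:3,:3],M[:3,3]
def plane(c,p,z,o=None):
    R,t=ext(c,o);C=-R.T@t;n=norm(c,p);d=np.c_[n,np.ones(len(n))]@R
    return C+d*((z-C[2])/d[:,2])[:,None]
def cloud(c,o=None):
    R,t=ext(c,o);h,w=c["depth"].shape;u,v=np.meshgrid(np.arange(w),np.arange(h))
    n=norm(c,np.c_[u.ravel(),v.ravel()]);d=c["depth"].ravel()[:,None]
    X=(np.c_[n,np.ones(len(n))]*d-t)@R;X[d[:,0]<=0]=np.nan
    return X.reshape(h,w,3)
E
python3 - <<'E'
from h import *
for n in("top","scene"):
    c=dict(np.load(n+"0.npz"));X=cloud(c);I=c["img"]
    if n=="top":
        P={"deep":(277,222),"lid":(348,229),"case":(302,111),"pink":(352,160),"spice":(280,162),"shk":(311,193),"table":(400,100),"trayS":(210,190),"trayL":(440,170)}
        for k,(u,v) in P.items():
            print(k,np.round(np.nanmedian(X[v-2:v+3,u-2:u+3].reshape(-1,3),0),4))
    s=cv2.resize(I[90:320,140:510] if n=="top" else I[100:320,130:490],None,fx=2.1,fy=2.1,interpolation=cv2.INTER_CUBIC);s=np.clip(s.astype(float)*1.5,0,255).astype(np.uint8)
    cv2.imwrite(f"pics/{n}_crop.png",s)
E
```

```text
deep [0.46   0.0893 0.003 ]
lid [ 0.4408 -0.0684  0.0466]
case [0.7112 0.0272 0.0168]
pink [ 0.5907 -0.081   0.0461]
spice [0.5906 0.0768 0.043 ]
shk [0.5195 0.0099 0.0582]
table [ 0.7378 -0.2013 -0.0013]
trayS [0.5356 0.2403 0.0111]
trayL [ 0.5701 -0.284   0.0091]
```

View pics/top_crop.png

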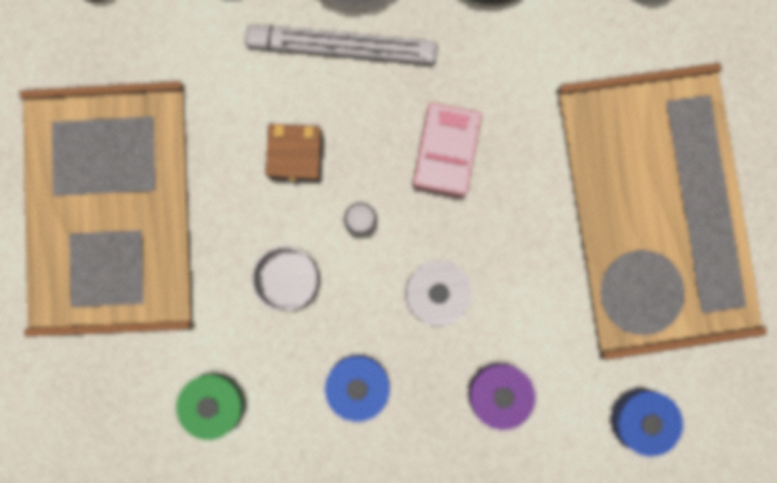

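View pics/scene_crop.png

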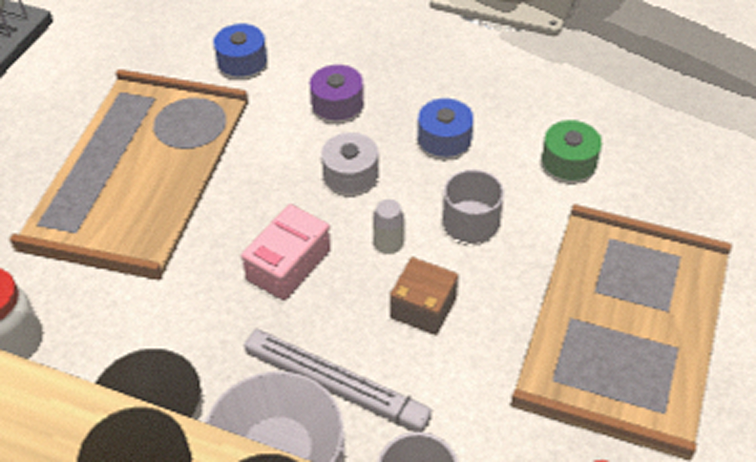

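The crops confirm it. The steel lidded tier with the dark button is at top (348,229), and its blue, green and purple twins are not meant. The open deep tier is at (277,222). Now I'll measure precise poses from height masks.

```bash
python3 - <<'E'
from h import *
c=dict(np.load("top0.npz"));X=cloud(c);Z=X[...,2]
def comp(mask,seed,r=45):
    n,l,s,ce=cv2.connectedComponentsWithStats(mask.astype(np.uint8));
    return l
def report(k,seed,zlo,zhi,ztop,roi=40):
    m=(Z>zlo)&(Z<zhi);w=np.zeros_like(m);u,v=seed;w[v-roi:v+roi,u-roi:u+roi]=1;m&=w
    n,l,s,ce=cv2.connectedComponentsWithStats(m.astype(np.uint8))
    b=min(range(1,n),key=lambda i:np.hypot(*(ce[i]-seed))+(1e3 if s[i,4]<40 else 0))
    mm=(l==b).astype(np.uint8)
    cnt=max(cv2.findContours(mm,cv2.RETR_EXTERNAL,cv2.CHAIN_APPROX_NONE)[0],key=len)
    P=plane(c,cnt,ztop)[:,:2]
    (cx,cy),(a,bb),an=cv2.minAreaRect((P*1000).astype(np.float32))
    ci=cv2.minEnclosingCircle((P*1000).astype(np.float32))
    print(k,"rect",np.round([cx,cy,a,bb,an],1),"circ",np.round([*ci[0],ci[1]],1),"cl mean",np.round(np.nanmean(X[l==b],0)*1000,1),s[b])
report("deep",(277,222),.035,.08,.055)
report("lid",(348,229),.03,.08,.042)
report("shk",(311,193),.03,.08,.06,25)
report("pink",(352,160),.03,.08,.048)
report("spice",(280,162),.03,.08,.045,30)
report("case",(302,111),.009,.035,.018,55)
# trays : deck mask
hsv=cv2.cvtColor(c["img"],cv2.COLOR_BGR2HSV)
for k,(a,b,e,f) in {"S":(140,240,120,255),"L":(395,515,115,265)}.items():
    h=hsv[e:f,a:b]
    print(k,h[h.shape[0]//2,10:h.shape[1]:8].tolist())
E
```

```text
deep rect [458.1  89.7  66.8  66.6  88.9] circ [458.3  88.9  34.2] cl mean [459.4  92.9  51. ] [259 207  32  32 157]
lid rect [439.7 -70.8  65.2  67.3  88.7] circ [439.6 -69.8  33.9] cl mean [439.6 -70.3  41. ] [334 214  31  32 752]
shk rect [516.6   9.1  34.6  33.5  25.4] circ [516.8   9.3  17.7] cl mean [517.3   9.4  53.2] [303 186  17  17 211]
pink rect [589.2 -82.7  58.   90.8  77.3] circ [589.5 -83.4  50.8] cl mean [589.5 -82.8  46.5] [ 337  139   33   45 1080]
spice rect [589.4  78.8  57.   59.7  88.6] circ [591.3  78.5  38.1] cl mean [590.9  78.7  43.2] [266 149  27  28 673]
case rect [712.3  27.1 209.   28.6  82.6] circ [719.   26.2 104.5] cl mean [713.1  27.3  16. ] [ 257  101   92   20 1044]
S [[18, 36, 140], [17, 113, 131], [17, 111, 129], [17, 113, 136], [17, 112, 139], [17, 113, 129], [17, 111, 131], [17, 113, 129], [17, 110, 128], [17, 113, 136], [18, 35, 125], [21, 30, 144]]
L [[24, 26, 145], [20, 34, 135], [17, 110, 127], [17, 110, 125], [17, 113, 135], [17, 112, 139], [16, 113, 140], [17, 111, 135], [10, 9, 84], [10, 9, 83], [10, 9, 81], [17, 79, 139], [21, 28, 144], [19, 30, 143]]
```

```bash
python3 - <<'E'
from h import *
for nm in("top","scene"):
    c=dict(np.load(nm+"0.npz"));hsv=cv2.cvtColor(c["img"],cv2.COLOR_BGR2HSV)
    P=cloud(c);X,Y,Z=P[...,0],P[...,1],P[...,2]
    felt=(hsv[...,1]<60)&(hsv[...,2]<(110 if nm=="top" else 125))&(Z>-.005)&(Z<.02)
    for k,reg in {"S":(.40,.66,.15,.38),"L":(.36,.68,-.42,-.18)}.items():
        r=(X>reg[0])&(X<reg[1])&(Y>reg[2])&(Y<reg[3])
        m=cv2.morphologyEx((felt&r).astype(np.uint8),cv2.MORPH_OPEN,np.ones((3,3)))
        n,l,s,ce=cv2.connectedComponentsWithStats(m)
        for i in range(1,n):
            if s[i,4]<300: continue
            cnt=max(cv2.findContours((l==i).astype(np.uint8),cv2.RETR_EXTERNAL,cv2.CHAIN_APPROX_NONE)[0],key=len)
            W=plane(c,cnt,.012)[:,:2]*1000
            print(nm,k,"felt",[np.round(v,1) for v in cv2.minAreaRect(W.astype(np.float32))])
        wood=((hsv[...,1]>60)|felt)&r&(Z<.04)
        n,l,s,ce=cv2.connectedComponentsWithStats(wood.astype(np.uint8));i=1+np.argmax(s[1:,4])
        cnt=max(cv2.findContours((l==i).astype(np.uint8),cv2.RETR_EXTERNAL,cv2.CHAIN_APPROX_NONE)[0],key=len)
        W=plane(c,cnt,.014)[:,:2]*1000
        print(nm,k,"tray",[np.round(v,1) for v in cv2.minAreaRect(W.astype(np.float32))])
c=dict(np.load("top0.npz"));P=cloud(c)
q=P[(P[...,0]>.74)&(P[...,0]<.9)&(abs(P[...,1]-.03)<.12)&(P[...,2]>.02)]
for y in np.arange(-.08,.14,.03):
    g=q[abs(q[:,1]-y)<.015]; print(round(y,2),[ (round(a,2),round(float(g[abs(g[:,0]-a)<.01][:,2].max()),3)) for a in np.arange(.75,.9,.02) if (abs(g[:,0]-a)<.01).any()])
E
```

```text
top S felt [array([596.9, 289.3]), array([ 80. , 112.4]), np.float64(1.6)]
top S felt [array([474. , 285.9]), array([78.3, 78.6]), np.float64(1.4)]
top S tray [array([532.2, 284.2]), array([257., 184.]), np.float64(0.9)]
top L felt [array([ 530.7, -364.8]), array([231.8,  48.5]), np.float64(7.1)]
top L felt [array([ 435.8, -292.1]), array([86.9, 85.6]), np.float64(88.5)]
top L tray [array([ 524.8, -314.5]), array([301. , 184.8]), np.float64(6.8)]
scene S felt [array([473.6, 285.9]), array([80. , 79.4]), np.float64(1.6)]
scene S felt [array([596.6, 289.3]), array([ 82.3, 113.1]), np.float64(1.6)]
scene S tray [array([528.5, 287.9]), array([261.7, 179.9]), np.float64(1.6)]
scene L felt [array([ 531., -366.]), array([233.9,  49.8]), np.float64(7.1)]
scene L felt [array([ 437.7, -292.3]), array([87.4, 89.2]), np.float64(20.7)]
scene L tray [array([ 525.8, -314.1]), array([316.1, 190.3]), np.float64(6.7)]
-0.08 [(np.float64(0.79), 0.023), (np.float64(0.81), 0.023), (np.float64(0.83), 0.023), (np.float64(0.85), 0.124), (np.float64(0.87), 0.154), (np.float64(0.89), 0.154)]
-0.05 [(np.float6
[... 648 characters left out ...]
 0.064), (np.float64(0.77), 0.063), (np.float64(0.79), 0.052), (np.float64(0.81), 0.045), (np.float64(0.83), 0.046), (np.float64(0.85), 0.125), (np.float64(0.87), 0.152), (np.float64(0.89), 0.153)]
0.07 [(np.float64(0.77), 0.063), (np.float64(0.79), 0.064), (np.float64(0.81), 0.064), (np.float64(0.83), 0.064), (np.float64(0.85), 0.123), (np.float64(0.87), 0.153), (np.float64(0.89), 0.154)]
0.1 [(np.float64(0.81), 0.078), (np.float64(0.85), 0.123), (np.float64(0.87), 0.136), (np.float64(0.89), 0.154)]
0.13 [(np.float64(0.77), 0.079), (np.float64(0.79), 0.082), (np.float64(0.81), 0.082), (np.float64(0.83), 0.081), (np.float64(0.85), 0.124), (np.float64(0.87), 0.124), (np.float64(0.89), 0.124)]
```

```bash
cat > go.py <<'E'
import sys
from h import *
from workcell import bot
o=bot.get_obs();x,y,z,yaw=[float(a) for a in sys.argv[1:5]]
R=Ro.from_quat(o["tool_rot"]).as_matrix();p=o["eef_pos"]*1000
cy=np.degrees(np.arctan2(R[1,1],R[0,1]));d=(cy-yaw+180)%360-180   # +turn lowers yaw
dw=np.array([x,y,z])-p
Rt=R@Ro.from_euler("z",d,degrees=True).as_matrix()
print("pos",np.round(p,1),"yaw",round(cy,1),"j",np.round(np.degrees(o["joint_pos"]),0),"F",np.round(o["ft_force"],1),"w",round(o["grip_width"]*1000,1),"t",round(o["clock"],2))
print("turn",round(d,1),"| shift if not turned",np.round(R.T@dw,1),"| shift after turn",np.round(Rt.T@dw,1))
E
python3 - <<'E'
from h import *
from scipy.optimize import least_squares
c=dict(np.load("top0.npz"));P=cloud(c)
q=P[(P[...,0]>.73)&(P[...,0]<.84)&(abs(P[...,1]-.02)<.08)&(P[...,2]>.056)&(P[...,2]<.07)][:,:2]
(ci,r)=cv2.minEnclosingCircle((q*1000).astype(np.float32));print("bowl",ci,r)
E
python3 go.py 705 -30 150 -7.4
```

```text
bowl (815.4432373046875, 11.252548217773438) 65.7942886352539
pos [137.  480.4 230.6] yaw 74.1 j [74. 14.  0. 77. -0. 90.] F [-0.5 -0.4 -0.3] w 85.7 t 0.15
turn 81.5 | shift if not turned [-686.2 -334.9   81.2] | shift after turn [-432.8  629.    81.2]
```

```bash
python3 -m crank '[[[-52,-25,0,0,110],[-52,-25,0,0,110],[-52,-25,0,0,110],[-52,-25,0,0,110],[-52,-25,0,0,110],[-52,-25,0,0,110],[-52,-25,0,0,110],[-52,-25,0,0,110],[-52,-25,0,0,110],[-52,-25,0,0,110],[-52,-25,0,0,110],[-52,-25,0,0,110]]]'; python3 go.py 705 -30 150 -7.4
```

```text
clock: 1.65
eef_pos: [0.669, 0.0118, 0.227]
tool_rot: [0.133, 0.991, -0.001, -0.002]
ft_force: [1.0, 0.0, 0.9]
grip_width: 0.0486
pos [669.   11.8 227. ] yaw 74.7 j [ 1. 34. 31. 87. -0. 16.] F [1.  0.  0.9] w 48.6 t 1.65
turn 82.1 | shift if not turned [-46.  -30.7  76.9] | shift after turn [-36.7  41.3  76.9]
```

```bash
python3 -m crank '[[[0,0,10,10.3,110],[0,0,10,10.3,110],[0,0,10,10.3,110],[0,0,10,10.3,110],[0,0,10,10.3,110],[0,0,10,10.3,110],[0,0,10,10.3,110],[0,0,10,10.3,110],[0,0,0,0,110]]]'; python3 go.py 705 -30 60 -7.4
```

```text
clock: 2.78
eef_pos: [0.6687, 0.0057, 0.1339]
tool_rot: [0.77, 0.638, -0.007, -0.005]
ft_force: [-0.1, -0.5, -0.5]
grip_width: 0.0485
pos [668.7   5.7 133.9] yaw -10.7 j [  1.  37.  22.  76.  -0. 101.] F [-0.1 -0.5 -0.5] w 48.5 t 2.77
turn -3.3 | shift if not turned [-28.   43.5  73.3] | shift after turn [-30.4  41.8  73.3]
```

```bash
python3 - <<'E'
from h import *
from workcell import bot
o=bot.get_obs();c=bot.camera("wrist");cv2.imwrite("pics/w1.png",np.clip(c["img"]*1.5,0,255).astype(np.uint8))
E
```

```text
(no output)
```

View pics/w1.png

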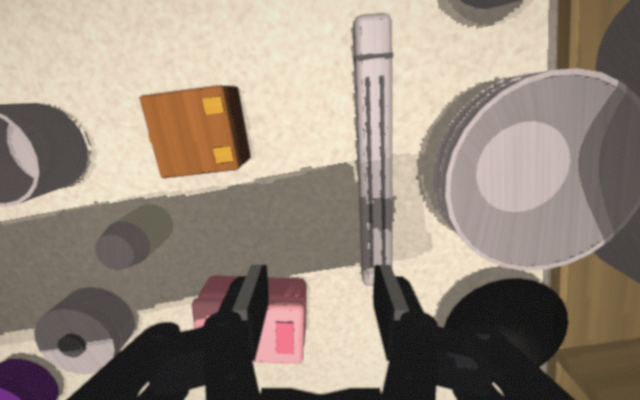

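The wrist view shows the case upright in the image at column 375, rows 20 to 280. The bowl is to its right at columns 450 to 640, so there is room for a finger near the case's lower (−y) end.

```bash
python3 -m crank '[[[-10,14,0,-3.3,110],[-10,14,0,0,110],[-10,14,0,0,110],[0,0,0,0,110]]]'; python3 go.py 705 -30 60 -7.4
```

```text
clock: 3.32
eef_pos: [0.7081, -0.0304, 0.1362]
tool_rot: [0.746, 0.666, -0.006, -0.004]
ft_force: [0.2, 0.4, 0.3]
grip_width: 0.0487
pos [708.1 -30.4 136.2] yaw -6.5 j [-2. 42. 31. 80. -0. 94.] F [0.2 0.4 0.3] w 48.7 t 3.33
turn 0.9 | shift if not turned [ 0.2 -2.1 76.2] | shift after turn [ 0.2 -2.1 76.2]
```

```bash
python3 -m crank '[[[0,-2,38,0.9,110],[0,0,38,0,110],[0,0,0,0,110]]]'; python3 go.py 705 -30 5 -7.4
```

```text
clock: 3.7
eef_pos: [0.7053, -0.0288, 0.0611]
tool_rot: [0.75, 0.662, -0.004, -0.003]
ft_force: [-0.1, 0.5, -0.0]
grip_width: 0.0487
pos [705.3 -28.8  61.1] yaw -7.2 j [-2. 44. 23. 70. -0. 95.] F [-0.1  0.5 -0. ] w 48.7 t 3.7
turn 0.2 | shift if not turned [-1.1  0.5 56.1] | shift after turn [-1.1  0.5 56.1]
```

```bash
python3 -m crank '[[[0,0,20,0,110],[0,0,20,0,110],[0,0,14,0,110],[0,0,2,0,110],[0,0,0,0,110]]]'; python3 go.py 705 -30 5 -7.4
```

```text
clock: 4.32
eef_pos: [0.7094, -0.0272, 0.0137]
tool_rot: [0.748, 0.663, 0.0, 0.001]
ft_force: [-0.8, 0.5, 0.2]
grip_width: 0.0489
pos [709.4 -27.2  13.7] yaw -6.9 j [-2. 46. 20. 64. -0. 95.] F [-0.8  0.5  0.2] w 48.9 t 4.33
turn 0.5 | shift if not turned [-3.3 -4.   8.7] | shift after turn [-3.3 -4.   8.7]
```

```bash
python3 -m crank '[[[-3,-3,8,0,110],[0,0,0,0,110],[0,0,0,0,110]]]'; python3 go.py 705 -30 5 -7.4
```

```text
clock: 4.7
eef_pos: [0.7077, -0.0303, 0.0085]
tool_rot: [0.748, 0.663, 0.002, 0.002]
ft_force: [-1.1, 0.1, 0.0]
grip_width: 0.0489
pos [707.7 -30.3   8.5] yaw -6.9 j [-2. 46. 19. 63. -0. 94.] F [-1.1  0.1  0. ] w 48.9 t 4.7
turn 0.5 | shift if not turned [-0.  -2.7  3.5] | shift after turn [-0.  -2.7  3.5]
```

```bash
python3 -m crank '[[[0,-2,5,0,110],[0,0,0,0,140],[0,0,0,0,255],[0,0,0,0,255],[0,0,0,0,255],[0,0,0,0,255]]]'; python3 go.py 705 -30 5 -7.4
```

```text
clock: 5.45
eef_pos: [0.7061, -0.03, 0.0035]
tool_rot: [0.748, 0.663, 0.002, 0.003]
ft_force: [-1.1, -0.1, 0.9]
grip_width: 0.024
pos [706.1 -30.    3.5] yaw -6.9 j [-2. 46. 18. 62. -0. 94.] F [-1.1 -0.1  0.9] w 24.0 t 5.45
turn 0.5 | shift if not turned [-0.1 -1.1 -1.5] | shift after turn [-0.1 -1.1 -1.5]
```

```bash
python3 -m crank '[[[0,0,-15,0,255],[0,0,-25,0,255],[0,0,-30,0,255],[0,0,-30,0,255],[0,0,-30,0,255],[0,0,0,0,255]]]'; python3 go.py 474 -372 140 -82.9
python3 - <<'E'
from h import *
from workcell import bot
c=bot.camera("scene");cv2.imwrite("pics/s1.png",np.clip(c["img"]*1.5,0,255).astype(np.uint8))
E
```

```text
clock: 6.2
eef_pos: [0.7043, -0.0298, 0.1396]
tool_rot: [0.748, 0.664, 0.001, 0.002]
ft_force: [0.5, -0.3, -2.5]
grip_width: 0.0248
pos [704.3 -29.8 139.6] yaw -6.8 j [-2. 40. 28. 78. -0. 94.] F [ 0.5 -0.3 -2.5] w 24.8 t 6.2
turn 76.1 | shift if not turned [-367.2 -187.8   -1.1] | shift after turn [-270.8  311.1   -1.1]
```

View pics/s1.png

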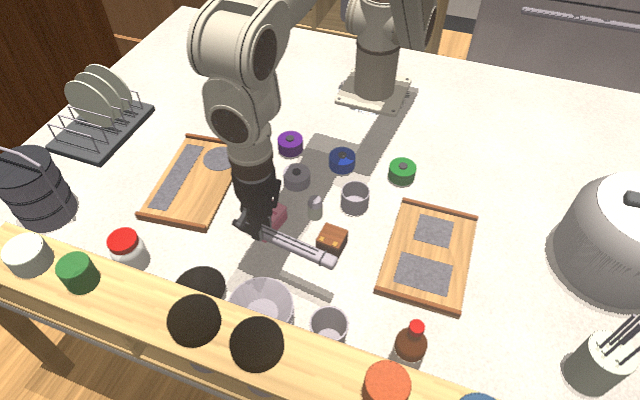

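The case is held level, with 24.8 mm between the jaws. I'll carry it over to the strip.

```bash
python3 -m crank '[[[-20,-10,0,0,255],[-32,-17,0,0,255],[-32,-17,0,0,255],[-32,-17,0,0,255],[-32,-17,0,0,255],[-32,-17,0,0,255],[-32,-17,0,0,255],[-32,-17,0,0,255],[-32,-17,0,0,255],[-32,-17,0,0,255],[-32,-17,0,0,255],[-20,-10,0,0,255]]]'; python3 -m crank '[[[0,0,0,7,255],[0,0,0,10,255],[0,0,0,10,255],[0,0,0,10,255],[0,0,0,10,255],[0,0,0,10,255],[0,0,0,10,255],[0,0,0,7,255],[0,0,0,0,255]]]'; python3 go.py 474 -372 60 -82.9
```

```text
clock: 7.75
eef_pos: [0.4515, -0.3673, 0.1139]
tool_rot: [0.746, 0.666, -0.009, -0.017]
ft_force: [-0.1, 0.6, -1.5]
grip_width: 0.0245
clock: 8.88
eef_pos: [0.4388, -0.3613, 0.0954]
tool_rot: [0.998, 0.059, -0.03, -0.019]
ft_force: [0.0, -0.2, -1.3]
grip_width: 0.0245
pos [ 438.8 -361.3   95.4] yaw -83.3 j [-39.  30.   3.  67.  -1. 134.] F [ 0.  -0.2 -1.3] w 24.5 t 8.88
turn -0.4 | shift if not turned [35.7 16.2 32.8] | shift after turn [35.6 16.4 32.8]
```

```bash
sed -i 's/^print("turn"/print("toolz deg",np.round(np.degrees(R[:2,2]),2));print("turn"/' go.py; python3 -m crank '[[[9,4,0,0,255],[9,4,0,0,255],[9,4,0,0,255],[9,4,0,0,255],[0,0,0,0,255]]]'; python3 go.py 474 -372 60 -82.9
```

```text
clock: 9.5
eef_pos: [0.4791, -0.3731, 0.0905]
tool_rot: [0.997, 0.061, -0.031, -0.02]
ft_force: [-0.9, -0.3, -0.6]
grip_width: 0.0244
pos [ 479.1 -373.1   90.5] yaw -83.0 j [-38.  34.  10.  70.  -1. 135.] F [-0.9 -0.3 -0.6] w 24.4 t 9.5
toolz deg [-3.68  2.02]
turn -0.1 | shift if not turned [-3.1 -0.4 30.8] | shift after turn [-3.1 -0.4 30.8]
```

```bash
python3 -m crank '[[[0,0,12,0,255],[0,0,12,0,255],[0,0,12,0,255],[0,0,12,0,255],[0,0,0,0,255]]]'; python3 go.py 474 -372 20 -82.9
```

```text
clock: 10.12
eef_pos: [0.4739, -0.3702, 0.038]
tool_rot: [0.997, 0.061, -0.032, -0.021]
ft_force: [-0.5, -0.0, -1.8]
grip_width: 0.0248
pos [ 473.9 -370.2   38. ] yaw -83.1 j [-38.  36.   5.  63.  -1. 135.] F [-0.5 -0.  -1.8] w 24.8 t 10.12
toolz deg [-3.85  2.15]
turn -0.2 | shift if not turned [ 1.   2.6 17.9] | shift after turn [ 1.   2.6 17.9]
```

```bash
python3 -m crank '[[[0,2,7,0,255],[0,0,4,0,255],[0,0,3,0,255],[0,0,0,0,255]]]'; python3 go.py 474 -372 16 -82.9
```

```text
clock: 10.62
eef_pos: [0.474, -0.3726, 0.0244]
tool_rot: [0.997, 0.061, -0.031, -0.02]
ft_force: [-0.6, -0.7, 0.5]
grip_width: 0.0243
pos [ 474.  -372.6   24.4] yaw -83.1 j [-38.  37.   5.  61.  -1. 135.] F [-0.6 -0.7  0.5] w 24.3 t 10.62
toolz deg [-3.73  2.06]
turn -0.2 | shift if not turned [ 0.6 -0.3  8.4] | shift after turn [ 0.6 -0.3  8.4]
```

Far-end contact is just beginning (the force went from −1.8 to +0.5 N). I'll ease down and release partly.

```bash
python3 -m crank '[[[0,0,3,0,255],[0,0,3,0,255],[0,0,0,0,255]]]'; python3 go.py 474 -372 16 -82.9;  python3 -m crank '[[[0,0,0,0,180],[0,0,0,0,150],[0,0,0,0,130],[0,0,0,0,120],[0,0,0,0,120]]]'; python3 go.py 474 -372 16 -82.9
```

```text
clock: 11.0
eef_pos: [0.4743, -0.373, 0.0199]
tool_rot: [0.997, 0.061, -0.03, -0.019]
ft_force: [-2.5, 0.6, 3.1]
grip_width: 0.0245
pos [ 474.3 -373.    19.9] yaw -83.0 j [-38.  38.   4.  61.  -1. 135.] F [-2.5  0.6  3.1] w 24.5 t 11.0
toolz deg [-3.59  1.98]
turn -0.1 | shift if not turned [ 0.1 -0.8  4. ] | shift after turn [ 0.1 -0.8  4. ]
clock: 11.62
eef_pos: [0.4746, -0.373, 0.0193]
tool_rot: [0.997, 0.061, -0.03, -0.019]
ft_force: [0.5, -0.1, 0.3]
grip_width: 0.045
pos [ 474.6 -373.    19.3] yaw -83.0 j [-38.  38.   4.  61.  -1. 135.] F [ 0.5 -0.1  0.3] w 45.0 t 11.62
toolz deg [-3.59  1.97]
turn -0.1 | shift if not turned [-0.3 -0.9  3.3] | shift after turn [-0.3 -0.9  3.3]
```

```bash
python3 -m crank '[[[0,0,-10,0,110],[0,0,-25,0,60],[0,0,-40,0,0],[0,0,-40,0,0],[0,0,0,0,0]]]'; python3 go.py 458 89 140 -15;python3 -m crank '[[[0,0,0,-9.7,0],[0,0,0,-9.7,0],[0,0,0,-9.7,0],[0,0,0,-9.7,0],[0,0,0,-9.7,0],[0,0,0,-9.7,0],[0,0,0,-9.7,0],[0,0,0,0,0]]]'; python3 go.py 458 89 140 -15
```

```text
clock: 12.25
eef_pos: [0.4824, -0.3772, 0.1397]
tool_rot: [0.997, 0.061, -0.03, -0.019]
ft_force: [1.0, -0.2, -0.3]
grip_width: 0.0852
pos [ 482.4 -377.2  139.7] yaw -83.0 j [-38.  33.  15.  76.  -1. 135.] F [ 1.  -0.2 -0.3] w 85.2 t 12.25
toolz deg [-3.55  1.93]
turn -68.0 | shift if not turned [  33.3 -465.4   16.9] | shift after turn [ 444.1 -143.1   16.9]
clock: 13.25
eef_pos: [0.4799, -0.3754, 0.1373]
tool_rot: [0.782, 0.623, -0.014, -0.035]
ft_force: [-0.2, -0.6, 1.1]
grip_width: 0.0856
pos [ 479.9 -375.4  137.3] yaw -12.9 j [-38.  33.  14.  76.  -1.  65.] F [-0.2 -0.6  1.1] w 85.6 t 13.25
toolz deg [-3.82  2.14]
turn 2.1 | shift if not turned [ 447.6 -124.8   16.1] | shift after turn [ 442.6 -141.2   16.1]
```

```bash
python3 -m crank '[[[37,-10.5,-1,0,0],[37,-10.5,-1,0,0],[37,-10.5,-1,0,0],[37,-10.5,-1,0,0],[37,-10.5,-1,0,0],[37,-10.5,-1,0,0],[37,-10.5,-1,0,0],[37,-10.5,-1,0,0],[37,-10.5,-1,0,0],[37,-10.5,-1,0,0],[37,-10.5,-1,0,0],[0,0,0,0,0]]]'; python3 go.py 458 89 140 -15
```

```text
clock: 14.75
eef_pos: [0.4645, 0.0595, 0.1639]
tool_rot: [0.794, 0.606, -0.015, -0.036]
ft_force: [0.2, -0.3, -0.0]
grip_width: 0.0857
pos [464.5  59.5 163.9] yaw -15.2 j [  6.  15.  -8.  70.   3. 111.] F [ 0.2 -0.3 -0. ] w 85.7 t 14.75
toolz deg [-3.89  2.23]
turn -0.2 | shift if not turned [ 26.3 -12.2  25.4] | shift after turn [ 26.4 -12.1  25.4]
```

```bash
t(){ python3 go.py 458 89 140 -15|sed -n 1,2p; }; python3 -m crank '[[[0,0,0,10.7,0],[0,0,0,10.7,0],[0,0,0,10.7,0],[0,0,0,0,0]]]' >/dev/null; t; python3 -m crank '[[[0,0,0,-10.7,0],[0,0,0,-10.7,0],[0,0,0,-10.7,0],[0,0,0,0,0]]]'>/dev/null; t;  python3 -m crank '[[[-10,40,0,0,0],[-10,40,0,0,0],[-10,40,0,0,0],[-10,40,0,0,0],[0,0,0,0,0]]]'>/dev/null; t; python3 -m crank '[[[0,0,30,0,0],[0,0,30,0,0],[0,0,0,0,0]]]'>/dev/null; t
```

```text
pos [463.6  56.9 163.2] yaw -48.1 j [  5.  15.  -8.  70.   2. 143.] F [ 0.2 -0.6  0.8] w 85.4 t 15.25
toolz deg [-3.98  2.11]
pos [463.2  54.1 162.7] yaw -15.5 j [  5.  15.  -8.  70.   2. 111.] F [ 0.1  0.4 -0.4] w 85.8 t 15.75
toolz deg [-4.04  2.06]
pos [609.1 -31.4 148.2] yaw -16.1 j [ -4.  32.  15.  77.   2. 102.] F [ 0.   0.2 -0.6] w 85.7 t 16.38
toolz deg [-4.1   2.04]
pos [603.3 -29.5  87.2] yaw -16.4 j [ -4.  34.   9.  69.   2. 103.] F [-0.3 -0.3 -0.2] w 85.2 t 16.75
toolz deg [-4.18  2.07]
```

```bash
t(){ python3 go.py 458 89 140 -15|sed -n 1,2p; }; python3 -m crank '[[[0,0,-40,0,0],[0,0,-40,0,0],[0,0,-40,0,0],[0,0,0,0,0]]]' >/dev/null; t; python3 -m crank '[[[-8,30,0,0,0],[-8,30,0,0,0],[-8,30,0,0,0],[0,0,0,0,0]]]'>/dev/null; t;  python3 -m crank '[[[-8,30,0,0,0],[-8,30,0,0,0],[0,0,0,0,0]]]'>/dev/null; t
```

```text
pos [611.1 -33.1 215.9] yaw -16.5 j [ -4.  31.  23.  86.   2. 103.] F [ 0.   0.  -0.5] w 85.3 t 17.25
toolz deg [-4.01  2.07]
pos [690.3 -81.4 211.7] yaw -16.6 j [-7. 42. 43. 95.  2. 99.] F [0.3 0.1 0.2] w 85.6 t 17.75
toolz deg [-3.93  2.08]
pos [ 740.6 -112.1  204.9] yaw -16.6 j [ -9.  54.  64. 105.   1.  97.] F [ 0.3 -0.2  0.2] w 85.7 t 18.12
toolz deg [-4.39  2.19]
```

```bash
t(){ python3 go.py 458 89 140 -15|sed -n 1,2p; }; python3 -m crank '[[[-3,12,-8,0,0],[0,0,0,0,0]]]' >/dev/null; t; python3 -m crank '[[[-2,10,-8,0,0],[0,0,0,0,0]]]'>/dev/null; t;python3 -m crank '[[[-2,10,-8,0,0],[0,0,0,0,0]]]'>/dev/null; t
```

```text
pos [ 747.9 -116.4  210.3] yaw -16.5 j [ -9.  58.  72. 110.   1.  97.] F [ 0.4 -0.1 -0.2] w 85.3 t 18.38
toolz deg [-4.75  2.29]
pos [ 749.5 -118.8  217.5] yaw -16.5 j [-10.  57.  73. 110.   1.  97.] F [ 0.1  0.1 -0.2] w 85.6 t 18.62
toolz deg [-4.    2.18]
pos [ 751.3 -122.4  223.8] yaw -16.4 j [-10.  57.  73. 110.   1.  97.] F [-0.5  0.3 -0.3] w 84.9 t 18.88
toolz deg [-3.26  2.06]
```

```bash
t(){ python3 go.py 458 89 140 -15|sed -n 1,2p; }; python3 -m crank '[[[-2,12,0,0,0],[0,0,0,0,0]]]' >/dev/null; t; python3 -m crank '[[[-2,12,0,0,0],[0,0,0,0,0]]]'>/dev/null; t;python3 -m crank '[[[-2,12,0,0,0],[0,0,0,0,0]]]'>/dev/null; t
```

```text
pos [ 755.9 -126.8  219.7] yaw -16.5 j [-10.  57.  73. 109.   1.  96.] F [-0.4  0.1 -0.4] w 85.5 t 19.12
toolz deg [-2.79  1.98]
pos [ 760.3 -131.3  214.5] yaw -16.5 j [-10.  57.  73. 108.   1.  96.] F [-0.4  0.1  0.4] w 85.6 t 19.38
toolz deg [-2.41  1.92]
pos [ 764.6 -135.7  209.6] yaw -16.5 j [-11.  58.  73. 108.   1.  96.] F [ 0.2  0.6 -0.2] w 85.0 t 19.62
toolz deg [-2.02  1.85]
```

```bash
t(){ python3 go.py 458 89 140 -15|sed -n 1,2p; }; python3 -m crank '[[[1,6,-9,0,0],[0,0,0,0,0],[1,6,-9,0,0],[0,0,0,0,0]]]' >/dev/null; t; python3 -m crank '[[[1,6,-9,0,0],[0,0,0,0,0]]]'>/dev/null; t
```

```text
pos [ 764.8 -135.   222.3] yaw -16.5 j [-11.  57.  73. 108.   1.  96.] F [0.1 0.4 0.4] w 85.2 t 20.12
toolz deg [-1.16  1.7 ]
pos [ 764.9 -134.8  228.8] yaw -16.5 j [-11.  56.  73. 108.   1.  96.] F [ 0.4  1.  -0.5] w 85.4 t 20.38
toolz deg [-0.69  1.62]
```

```bash
python3 -m crank '[[[1,6,-9,0,0],[0,0,0,0,0],[1,6,-9,0,0],[0,0,0,0,0]]]' >/dev/null; python3 go.py 458 89 140 -15; python3 -m crank '[[[0,-25,15,0,0],[0,-25,15,0,0],[0,-25,15,0,0],[0,-25,0,0,0],[0,0,0,0,0]]]' >/dev/null; python3 go.py 458 89 140 -15
```

```text
pos [ 764.9 -134.4  241.1] yaw -16.5 j [-11.  55.  73. 108.   1.  96.] F [0.2 0.6 0. ] w 85.1 t 20.88
toolz deg [0.19 1.46]
turn -1.5 | shift if not turned [ 124.3 -357.3  105.8] | shift after turn [ 133.7 -353.9  105.8]
pos [ 671.  -105.4  192.3] yaw -16.5 j [-10.  36.  29.  83.   1.  97.] F [ 0.5 -0.5  0.4] w 85.5 t 21.5
toolz deg [0.12 1.47]
turn -1.5 | shift if not turned [ 124.4 -259.2   56.8] | shift after turn [ 131.3 -255.8   56.8]
```

```bash
python3 -m crank '[[[15.5,-32,5,0,0],[15.5,-32,5,0,0],[15.5,-32,5,0,0],[15.5,-32,5,0,0],[15.5,-32,5,0,0],[15.5,-32,5,0,0],[15.5,-32,5,0,0],[10,-20,5,0,0],[0,0,0,0,0]]]' >/dev/null; python3 go.py 458 89 90 -15
python3 - <<'E'
from h import *
from workcell import bot
o=bot.get_obs();c=bot.camera("wrist");cv2.imwrite("pics/w2.png",np.clip(c["img"]*1.5,0,255).astype(np.uint8))
E
```

```text
pos [480.1  82.9 157.9] yaw -16.7 j [  9.  14. -11.  64.   1. 116.] F [ 0.4 -0.2 -0.3] w 85.5 t 22.62
toolz deg [1.17 1.46]
turn -1.7 | shift if not turned [ -2.5 -23.8  67.6] | shift after turn [ -1.8 -23.8  67.6]
```

View pics/w2.png

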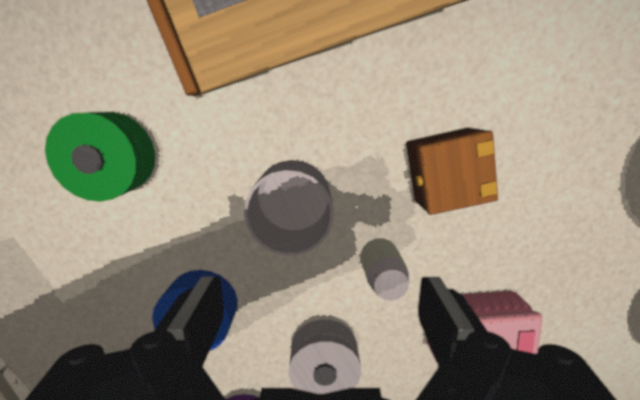

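The wrist view shows the open deep tier at (288,205), with the shaker off at (385,270). There is room for the jaws.

```bash
python3 -m crank '[[[-1,-12,0,-1.5,0],[-1,-12,0,0,0],[0,0,0,0,0]]]' >/dev/null; python3 go.py 458.2 89.3 75 -15;  python3 -m crank '[[[0,0,25,0,0],[0,0,25,0,0],[0,0,25,0,0],[0,0,0,0,0]]]' >/dev/null; python3 go.py 458.2 89.3 20 -15
```

```text
pos [458.6  86.3 158.5] yaw -15.2 j [ 10.  12. -14.  63.   1. 115.] F [-0.5 -0.2  0.4] w 85.3 t 23.05
toolz deg [1.37 1.46]
turn -0.2 | shift if not turned [ 0.2 -2.6 83.5] | shift after turn [ 0.2 -2.6 83.5]
pos [462.8  87.5  83.3] yaw -15.3 j [ 10.  16. -20.  52.   1. 115.] F [-0.4 -0.   0.7] w 85.1 t 23.55
toolz deg [1.67 1.48]
turn -0.3 | shift if not turned [-1.6 -6.2 63.2] | shift after turn [-1.5 -6.2 63.2]
```

```bash
python3 -m crank '[[[-1.5,-6,0,0,0],[0,-0.5,20,0,0],[0,-0.5,20,0,0],[0,-0.5,20,0,0],[0,0,0,0,0]]]' >/dev/null; python3 go.py 458.2 89.3 20 -15
```

```text
pos [460.8  90.1  28. ] yaw -15.4 j [ 10.  20. -25.  42.   1. 116.] F [-0.1 -0.7  0.1] w 85.1 t 24.18
toolz deg [2.28 1.58]
turn -0.4 | shift if not turned [-1.8 -2.6  7.9] | shift after turn [-1.8 -2.6  7.9]
```

```bash
python3 -m crank '[[[-1.5,-2.5,8,0,0],[0,0,0,0,0],[0,0,0,0,60],[0,0,0,0,120],[0,0,0,0,255],[0,0,0,0,255],[0,0,0,0,255]]]' >/dev/null; python3 go.py 458.2 89.3 20 -15
```

```text
pos [460.6  89.9  23.4] yaw -15.4 j [ 10.  20. -26.  41.   1. 116.] F [-0.3 -2.1 -0. ] w 67.5 t 25.05
toolz deg [2.63 1.65]
turn -0.4 | shift if not turned [-1.3 -2.2  3.2] | shift after turn [-1.3 -2.2  3.2]
```

```bash
python3 -m crank '[[[0,0,-15,0,255],[0,0,-30,0,255],[0,0,-30,0,255],[0,0,-30,0,255],[0,0,-15,0,255],[0,0,0,0,255]]]' >/dev/null; python3 go.py 436.5 -292 140 -83
```

```text
pos [453.6  86.1 144.7] yaw -15.4 j [ 10.  11. -17.  60.   1. 115.] F [-0.   0.8 -1.3] w 67.6 t 25.8
toolz deg [2.36 1.59]
turn 67.6 | shift if not turned [-369.1   83.8   -6.5] | shift after turn [-63.2 373.1  -6.5]
```

```bash
python3 -m crank '[[[-18,4,0,0,255],[-32,7.5,0,0,255],[-32,7.5,0,0,255],[-32,7.5,0,0,255],[-32,7.5,0,0,255],[-32,7.5,0,0,255],[-32,7.5,0,0,255],[-32,7.5,0,0,255],[-32,7.5,0,0,255],[-32,7.5,0,0,255],[-18,4,0,0,255],[0,0,0,0,255]]]' >/dev/null; python3 go.py 436.5 -292 120 -83;  python3 -m crank '[[[0,0,0,6.8,255],[0,0,0,6.8,255],[0,0,0,6.8,255],[0,0,0,6.8,255],[0,0,0,6.8,255],[0,0,0,6.8,255],[0,0,0,6.8,255],[0,0,0,6.8,255],[0,0,0,6.8,255],[0,0,0,6.8,255],[0,0,0,0,255]]]' >/dev/null; python3 go.py 436.5 -292 120 -83
```

```text
pos [ 434.1 -253.6  119.7] yaw -15.2 j [-32.  19. -11.  61.   2.  74.] F [-0.6  0.2 -0.9] w 68.0 t 27.3
toolz deg [1.25 2.  ]
turn 67.8 | shift if not turned [-36.4  12.4  -1.6] | shift after turn [-2.3 38.4 -1.6]
pos [ 432.2 -237.   115.6] yaw -84.5 j [-30.  18. -12.  61.   3. 144.] F [ 0.   1.3 -0.9] w 67.9 t 28.68
toolz deg [0.73 2.77]
turn -1.5 | shift if not turned [-0.9 54.9 -7. ] | shift after turn [-2.3 54.8 -7. ]
```

```bash
python3 -m crank '[[[-0.5,14,0,-1.5,255],[-0.5,14,0,0,255],[-0.5,14,0,0,255],[0,13,0,0,255],[0,0,0,0,255]]]' >/dev/null; python3 go.py 436.5 -292 60 -83;  python3 -m crank '[[[0,0,16,0,255],[0,0,16,0,255],[0,0,16,0,255],[0,0,0,0,255]]]' >/dev/null; python3 go.py 436.5 -292 36 -83
```

```text
pos [ 437.7 -292.2  112.3] yaw -82.5 j [-35.  22.  -6.  62.   3. 137.] F [ 0.4  1.1 -1.8] w 67.8 t 29.3
toolz deg [0.68 2.87]
turn 0.5 | shift if not turned [-2.1  2.2 52.2] | shift after turn [-2.1  2.2 52.2]
pos [ 438.1 -289.5   63.3] yaw -82.6 j [-35.  25. -10.  56.   3. 137.] F [-0.7  0.1 -0.3] w 67.5 t 29.8
toolz deg [0.68 2.95]
turn 0.4 | shift if not turned [-2.4  3.7 27.1] | shift after turn [-2.4  3.7 27.1]
```

```bash
python3 -m crank '[[[-2,3.5,9,0,255],[0,0.5,8,0,255],[0,0,6,0,255],[0,0,0,0,255]]]' >/dev/null; python3 go.py 436.5 -292 36 -83
```

```text
pos [ 437.6 -293.3   40. ] yaw -82.6 j [-35.  27. -12.  53.   3. 137.] F [ 0.1  0.7 -1.3] w 67.6 t 30.3
toolz deg [0.79 2.89]
turn 0.4 | shift if not turned [-1.  -1.2  4. ] | shift after turn [-1.  -1.2  4. ]
```

```bash
python3 -m crank '[[[-0.5,-1,3,0,255],[0,0,0,0,255],[0,0,1,0,255],[0,0,0,0,255]]]' >/dev/null; python3 go.py 436.5 -292 36 -83; python3 -m crank '[[[0,0,0,0,40],[0,0,0,0,20],[0,0,0,0,0],[0,0,0,0,0]]]' >/dev/null; python3 go.py 436.5 -292 36 -83
```

```text
pos [ 438.  -292.9   37.9] yaw -82.5 j [-35.  27. -12.  52.   3. 137.] F [-0.8  0.  -0.1] w 67.8 t 30.8
toolz deg [0.94 2.75]
turn 0.5 | shift if not turned [-1.5 -1.   1.9] | shift after turn [-1.5 -1.   1.9]
pos [ 438.3 -292.8   37.6] yaw -82.5 j [-35.  27. -12.  52.   3. 137.] F [-0.7  0.  -0.1] w 85.3 t 31.3
toolz deg [0.96 2.76]
turn 0.5 | shift if not turned [-1.7 -1.   1.6] | shift after turn [-1.7 -1.   1.6]
```

```bash
python3 -m crank '[[[0,0.5,-15,0,0],[0,0.5,-30,0,0],[0,1,-30,0,0],[0,0,-30,0,0],[0,0,-20,0,0],[0,0,0,0,0]]]' >/dev/null; python3 go.py 439.7 -70.3 150 -83
python3 - <<'E'
from h import *
from workcell import bot
c=bot.camera("top");np.savez("top1.npz",**c);I=np.clip(c["img"]*1.5,0,255).astype(np.uint8)
cv2.imwrite("pics/t2.png",cv2.resize(I[80:320,240:520],None,fx=2.5,fy=2.5))
c=bot.camera("scene");np.savez("scene1.npz",**c);I=np.clip(c["img"]*1.5,0,255).astype(np.uint8)
cv2.imwrite("pics/s2.png",cv2.resize(I[110:260,120:340],None,fx=3,fy=3))
E
```

```text
pos [ 437.  -302.   171.3] yaw -82.5 j [-36.  20.  -1.  70.   3. 136.] F [ 0.2 -0.5 -0.7] w 85.9 t 32.05
toolz deg [1.16 2.61]
turn 0.5 | shift if not turned [  31.9 -228.3   31.9] | shift after turn [  30.1 -228.5   31.9]
```

View pics/t2.png

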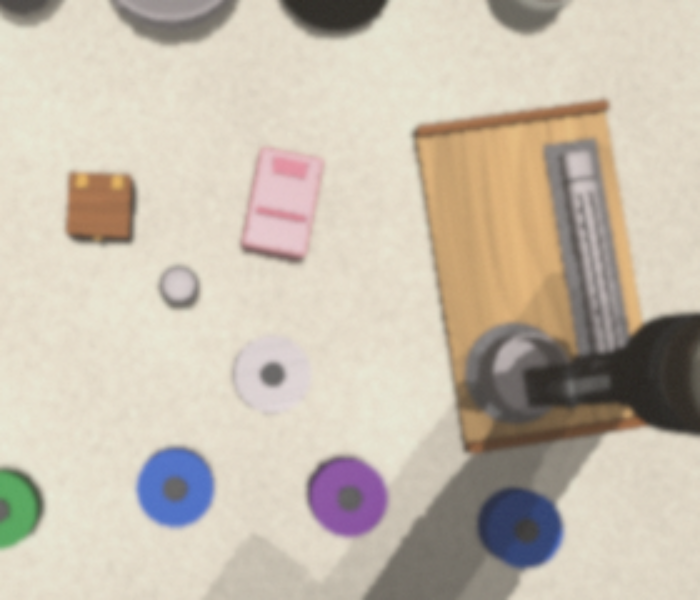

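View pics/s2.png

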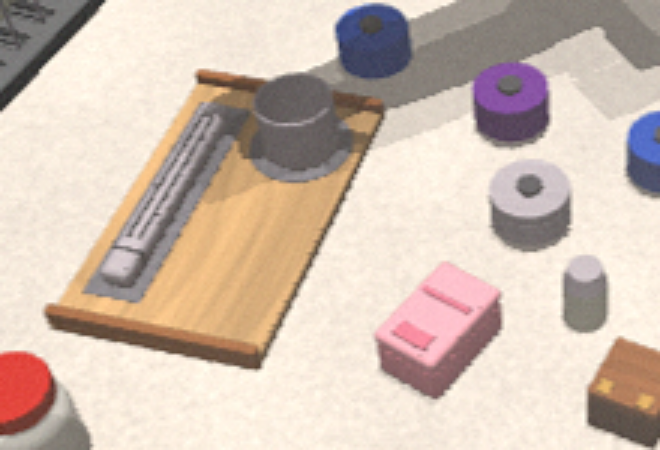

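The top and scene views show the case lying inside its strip and the deep tier upright on the round pad (scene crop (295,120)). Next is the lidded tier.

```bash
python3 -m crank '[[[3,-20,0,0,0],[4,-30,0,0,0],[4,-30,0,0,0],[4,-30,0,0,0],[4,-30,0,0,0],[4,-30,0,0,0],[4,-30,0,0,0],[2,-15,0,0,0],[0,0,0,0,0]]]' >/dev/null; python3 go.py 439.7 -70.3 100 -83
python3 - <<'E'
from h import *
from workcell import bot
c=bot.camera("top");np.savez("top1.npz",**c);I=c["img"]
c2=bot.camera("scene");np.savez("scene1.npz",**c2)
for nm,c in(("top",c),("scene",c2)):
    P=cloud(c);X,Y,Z=P[...,0],P[...,1],P[...,2]
    m=(X>.38)&(X<.49)&(Y>-.345)&(Y<-.24)&(Z>.045)&(Z<.085)
    n,l,s,ce=cv2.connectedComponentsWithStats(m.astype(np.uint8));i=1+np.argmax(s[1:,4])
    cnt=max(cv2.findContours((l==i).astype(np.uint8),cv2.RETR_EXTERNAL,cv2.CHAIN_APPROX_NONE)[0],key=len)
    print(nm,"deep circ",cv2.minEnclosingCircle((plane(c,cnt,.067)[:,:2]*1000).astype(np.float32)),np.nanmax(Z[l==i]))
    m=(X>.40)&(X<.66)&(Y>-.42)&(Y<-.32)&(Z>.019)&(Z<.04)
    n,l,s,ce=cv2.connectedComponentsWithStats(m.astype(np.uint8));i=1+np.argmax(s[1:,4])
    cnt=max(cv2.findContours((l==i).astype(np.uint8),cv2.RETR_EXTERNAL,cv2.CHAIN_APPROX_NONE)[0],key=len)
    print(nm,"case",cv2.minAreaRect((plane(c,cnt,.030)[:,:2]*1000).astype(np.float32)))
E
```

```text
pos [428.  -68.2 171.3] yaw -82.4 j [-11.   9. -15.  67.   3. 161.] F [0.5 0.2 0.3] w 85.2 t 33.27
toolz deg [-0.14  3.35]
turn 0.6 | shift if not turned [11.   7.8 71. ] | shift after turn [11.1  7.7 71. ]Traceback (most recent call last):
  File "<stdin>", line 8, in <module>
    return _wrapfunc(a, 'argmax', axis=axis, out=out, **kwds)
    return bound(*args, **kwds)
ValueError: attempt to get argmax of an empty sequence
```

```bash
python3 - <<'E'
from h import *
c=dict(np.load("top1.npz"))
P=cloud(c);u=slice(410,480,4)
for r in range(200,256,4): print(r,np.round(P[r,410:482:6,2]*1000).tolist())
I=np.clip(c["img"]*1.5,0,255).astype(np.uint8)
cv2.imwrite("pics/t3.png",cv2.resize(I[80:320,240:520],None,fx=2.5,fy=2.5))
E
```

```text
200 [601.0, 600.0, 597.0, 597.0, 595.0, 592.0, 586.0, 597.0, 597.0, 593.0, 11.0, 26.0]
204 [604.0, 603.0, 601.0, 602.0, 601.0, 600.0, 598.0, 601.0, 604.0, 601.0, 11.0, 27.0]
208 [607.0, 607.0, 607.0, 607.0, 605.0, 604.0, 601.0, 606.0, 607.0, 605.0, 12.0, 19.0]
212 [610.0, 610.0, 610.0, 608.0, 608.0, 607.0, 606.0, 608.0, 610.0, 607.0, 607.0, 22.0]
216 [612.0, 612.0, 611.0, 612.0, 609.0, 610.0, 608.0, 610.0, 613.0, 612.0, 611.0, 17.0]
220 [614.0, 613.0, 612.0, 613.0, 612.0, 613.0, 610.0, 613.0, 614.0, 614.0, 614.0, 8.0]
224 [615.0, 615.0, 614.0, 614.0, 614.0, 613.0, 613.0, 614.0, 617.0, 616.0, 614.0, 11.0]
228 [617.0, 615.0, 616.0, 615.0, 615.0, 615.0, 614.0, 615.0, 619.0, 617.0, 618.0, 13.0]
232 [615.0, 617.0, 616.0, 616.0, 614.0, 616.0, 616.0, 618.0, 619.0, 619.0, 619.0, 11.0]
236 [617.0, 617.0, 616.0, 616.0, 616.0, 616.0, 615.0, 620.0, 620.0, 619.0, 619.0, 9.0]
240 [615.0, 615.0, 617.0, 616.0, 617.0, 618.0, 615.0, 620.0, 621.0, 622.0, 621.0, 10.0]
244 [616.0, 616.0, 617.0, 617.0, 618.0, 616.0, 619.0, 621.0, 623.0, 622.0, 621.0, 11.0]
248 [617.0, 616.0, 617.0, 617.0, 616.0, 617.0, 616.0, 623.0, 623.0, 623.0, 623.0, 8.0]
252 [615.0, 615.0, 615.0, 616.0, 617.0, 617.0, 616.0, 624.0, 623.0, 625.0, 623.0, 19.0]
```

View pics/t3.png

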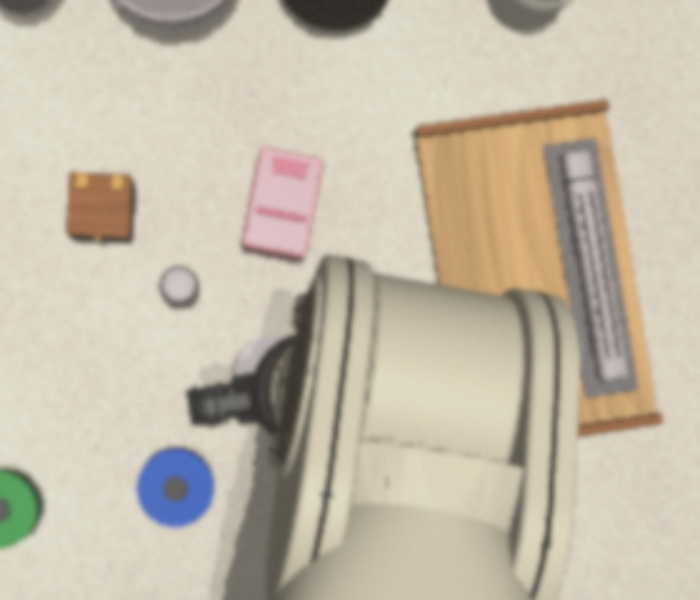

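```bash
python3 - <<'E'
from h import *
def meas(c,reg,zr,zt,kind):
    P=cloud(c);X,Y,Z=P[...,0],P[...,1],P[...,2]
    m=(X>reg[0])&(X<reg[1])&(Y>reg[2])&(Y<reg[3])&(Z>zr[0])&(Z<zr[1])
    n,l,s,ce=cv2.connectedComponentsWithStats(m.astype(np.uint8))
    if n<2: return None
    i=1+np.argmax(s[1:,4])
    cnt=max(cv2.findContours((l==i).astype(np.uint8),cv2.RETR_EXTERNAL,cv2.CHAIN_APPROX_NONE)[0],key=len)
    W=(plane(c,cnt,zt)[:,:2]*1000).astype(np.float32)
    return cv2.minEnclosingCircle(W) if kind=="c" else cv2.minAreaRect(W)
s0=dict(np.load("scene0.npz"));t0=dict(np.load("top0.npz"));s1=dict(np.load("scene1.npz"));t1=dict(np.load("top1.npz"))
print("top case",meas(t1,(.4,.66,-.42,-.32),(.019,.04),.03,"r"));print("scene case",meas(s1,(.4,.66,-.42,-.32),(.019,.04),.03,"r"))
# scene, upper ring only
print("scene deep before",meas(s0,(.40,.52,.03,.15),(.046,.065),.055,"c"))
print("scene deep now",meas(s1,(.37,.50,-.36,-.23),(.058,.077),.067,"c"))
I=np.clip(s1["img"]*1.5,0,255).astype(np.uint8)
cv2.imwrite("pics/s3.png",cv2.resize(I[110:260,120:340],None,fx=3,fy=3))
E
```

```text
top case ((530.8820190429688, -361.4583740234375), (206.45335388183594, 29.59425926208496), 7.220134258270264)
scene case ((537.3160400390625, -361.0520935058594), (214.73489379882812, 31.748111724853516), 7.603832721710205)
scene deep before ((463.1541442871094, 90.95047760009766), 38.42283248901367)
scene deep now ((440.734619140625, -286.8438720703125), 39.58531188964844)
```

View pics/s3.png

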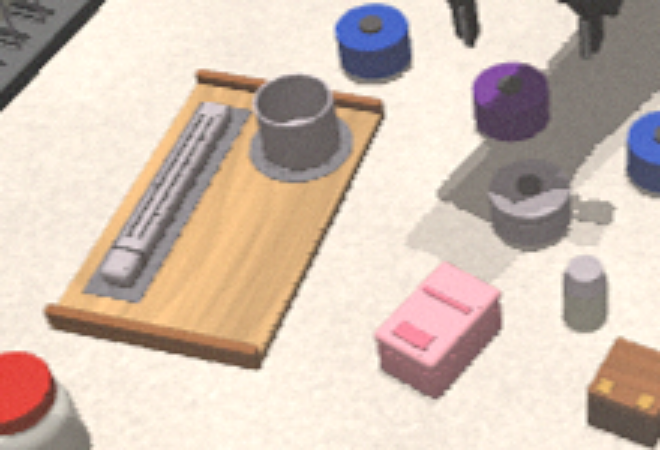

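```bash
python3 -m crank '[[[6,4,0,0.5,0],[5,4,20,0,0],[0,0,25,0,0],[0,0,25,0,0],[0,0,0,0,0]]]' >/dev/null; python3 go.py 439.7 -70.3 15 -83
```

```text
pos [443.8 -77.5  99.5] yaw -83.5 j [-12.  15. -19.  56.   3. 161.] F [-0.7  0.4  0.2] w 85.6 t 34.0
toolz deg [0.1  3.22]
turn -0.5 | shift if not turned [-4.  -2.9 84.8] | shift after turn [-3.9 -2.9 84.8]
```

```bash
python3 -m crank '[[[-1.5,-1,15,0,0],[-1,-0.5,15,0,0],[-1,-0.5,18,0,0],[-0.5,-0.5,18,0,0],[0,0,0,0,0]]]' >/dev/null; python3 go.py 439.7 -70.3 17 -83
```

```text
pos [446.2 -76.4  37.2] yaw -83.9 j [-12.  19. -24.  46.   3. 162.] F [-0.7 -0.4  0.7] w 85.3 t 34.62
toolz deg [0.68 3.06]
turn -0.9 | shift if not turned [-6.1 -5.7 20.4] | shift after turn [-6.1 -5.8 20.4]
```

```bash
python3 -m crank '[[[-6,-5.5,0,0,0],[0,0,0,0,0]]]' >/dev/null; python3 go.py 439.7 -70.3 17 -83;python3 -m crank '[[[-0.5,-0.5,10,0,0],[-0.5,-0.5,9,0,0],[0,0,0,0,0]]]' >/dev/null; python3 go.py 439.7 -70.3 17 -83
```

```text
pos [440.9 -72.2  39.4] yaw -83.9 j [-11.  18. -25.  46.   3. 163.] F [ 0.3 -0.3 -0. ] w 85.3 t 34.88
toolz deg [0.85 3.03]
turn -0.9 | shift if not turned [-1.5 -0.9 22.4] | shift after turn [-1.5 -0.9 22.4]
pos [441.  -70.3  20.2] yaw -83.9 j [-11.  20. -27.  43.   3. 163.] F [ 0.9 -0.7  1.2] w 85.3 t 35.25
toolz deg [0.99 3.  ]
turn -0.9 | shift if not turned [-1.3 -0.   3.2] | shift after turn [-1.3 -0.   3.2]
```

```bash
python3 -m crank '[[[-1,0,7,0,0],[0,0,0,0,0],[0,0,0,0,60],[0,0,0,0,120],[0,0,0,0,255],[0,0,0,0,255],[0,0,0,0,255]]]' >/dev/null; python3 go.py 439.7 -70.3 12 -83
```

```text
pos [440.  -70.1  13.2] yaw -83.9 j [-11.  21. -27.  42.   3. 163.] F [ 0.5  0.5 -0.9] w 66.4 t 36.12
toolz deg [0.98 2.99]
turn -0.9 | shift if not turned [-0.3  0.2  1.2] | shift after turn [-0.3  0.2  1.2]
```

```bash
python3 -m crank '[[[0,0,-15,0,255],[0,0,-30,0,255],[0,0,-40,0,255],[0,0,-40,0,255],[0,0,-20,0,255],[0,0,0,0,255]]]' >/dev/null; python3 go.py 436.2 -290 160 -83
```

```text
pos [436.2 -77.7 160.5] yaw -83.9 j [-12.  10. -16.  64.   3. 162.] F [-0.1  0.  -0.7] w 66.2 t 36.88
toolz deg [0.73 3.04]
turn -0.9 | shift if not turned [-22.2 210.9 -10.7] | shift after turn [-25.7 210.5 -10.7]
```

```bash
python3 -m crank '[[[-2,15,-1,0,255],[-3,25,-1,0,255],[-3,25,-1,0,255],[-3,25,-1,0,255],[-3,25,-1,0,255],[-2,15,-1,0,255],[0,0,0,0,255],[0,0,0,0,255]]]' >/dev/null; python3 go.py 436.2 -290 160 -83
python3 - <<'E'
from h import *
from workcell import bot
o=bot.get_obs();c=bot.camera("wrist");np.savez("w3.npz",**c,**{k:o[k] for k in("eef_pos","tool_rot")});cv2.imwrite("pics/w3.png",np.clip(c["img"]*1.5,0,255).astype(np.uint8))
c=bot.camera("scene");np.savez("scene2.npz",**c);I=np.clip(c["img"]*1.5,0,255).astype(np.uint8)
cv2.imwrite("pics/s4.png",cv2.resize(I[60:260,120:380],None,fx=2.5,fy=2.5))
E
```

```text
pos [ 427.4 -214.4  148.8] yaw -84.0 j [-28.  16. -10.  66.   3. 146.] F [ 0.   0.7 -1.3] w 66.3 t 37.88
toolz deg [-0.24  3.4 ]
turn -1.0 | shift if not turned [  0.9  75.4 -15.7] | shift after turn [ -0.5  75.4 -15.7]
```

View pics/w3.png

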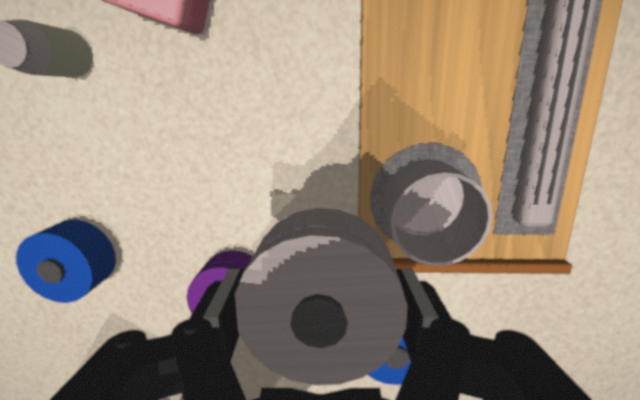

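View pics/s4.png

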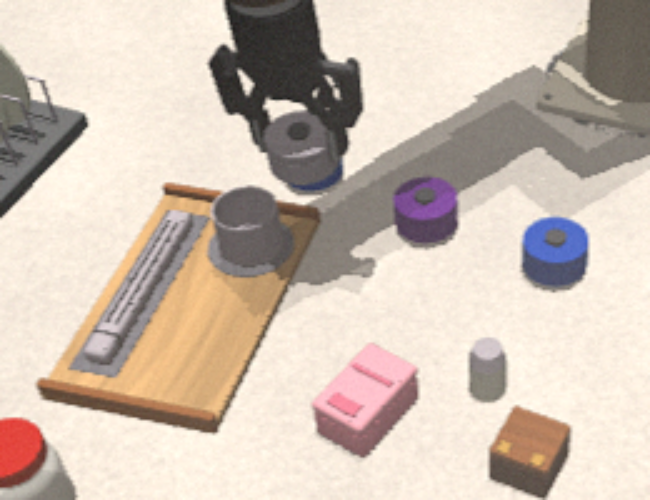

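```bash
python3 - <<'E'
from h import *
d=dict(np.load("w3.npz"));o={k:d[k] for k in("eef_pos","tool_rot")}
P=cloud(d,o);Z=P[...,2]
m=((Z>.056)&(Z<.08)).astype(np.uint8);m[:,:375]=0;m[:, 500:]=0;m[:130]=0;m[270:]=0
n,l,s,ce=cv2.connectedComponentsWithStats(m);i=1+np.argmax(s[1:,4]);
cnt=max(cv2.findContours((l==i).astype(np.uint8),cv2.RETR_EXTERNAL,cv2.CHAIN_APPROX_NONE)[0],key=len)
W=(plane(d,cnt,.067,o)[:,:2]*1000).astype(np.float32)
print(s[i],cv2.minEnclosingCircle(W),np.nanmax(Z[l==i]))
e=cv2.fitEllipse(cnt);print("ell",e,plane(d,[e[0]],.067,o))
g=d["img"].max(2);b=np.zeros_like(g);b[285:360,280:360]=(g[285:360,280:360]<45)
n,l,s,ce=cv2.connectedComponentsWithStats(b);i=1+np.argmax(s[1:,4]);print(s[i],ce[i]);
zt=o["eef_pos"][2]-.0132+.048
print("btn",plane(d,[ce[i]],zt,o)*1000,"tcp",o["eef_pos"]*1000,"depth z",Z[320,320])
E
```

```text
[ 389  169  103   97 2483] ((436.78887939453125, -288.91107177734375), 36.01737976074219) 0.07063072092333056
ell ((439.69915771484375, 217.03944396972656), (95.32398986816406, 101.85330963134766), 76.69529724121094) [[ 0.43815006 -0.2892633   0.067     ]]
[ 291  294   56   54 2331] [318.62548263 320.86529387]
btn [[ 429.34730142 -214.31507032  183.63827603]] tcp [ 427.41453642 -214.35558473  148.83827603] depth z 0.18459012907748418
```

```bash
python3 -m crank '[[[0,15,-1,0,255],[0,20,-1,0,255],[0,20,-1,0,255],[0,17,-1,0,255],[0,0,0,0,255],[0,0,0,0,255]]]' >/dev/null; python3 go.py 435.1 -290.5 110 -83
```

```text
pos [ 436.5 -291.3  149.2] yaw -83.9 j [-35.  21.  -2.  69.   3. 139.] F [-0.5 -0.3 -0.1] w 66.2 t 38.73
toolz deg [-0.14  3.32]
turn -0.9 | shift if not turned [-1.5  1.4 39.2] | shift after turn [-1.5  1.3 39.2]
```

```bash
python3 -m crank '[[[-0.5,0.5,12,0,255],[-0.5,0.5,12,0,255],[-0.5,0.5,12,0,255],[0,0,8,0,255],[0,0,0,0,255],[0,0,0,0,255]]]' >/dev/null; python3 go.py 435.1 -290.5 85 -83
```

```text
pos [ 434.  -287.9  101. ] yaw -83.8 j [-35.  23.  -7.  62.   3. 139.] F [ 0.   0.4 -1.3] w 66.4 t 39.48
toolz deg [-0.29  3.44]
turn -0.8 | shift if not turned [ 0.8  3.6 15.9] | shift after turn [ 0.7  3.6 15.9]
```

```bash
python3 -m crank '[[[0.5,3.5,4,0,255],[0,0.5,5,0,255],[0,0.5,4,0,255],[0,0,0,0,255]]]' >/dev/null; python3 go.py 435.1 -290.5 85 -83
python3 - <<'E'
from h import *
from workcell import bot
c=bot.camera("scene");np.savez("scene2.npz",**c);I=np.clip(c["img"]*1.5,0,255).astype(np.uint8)
cv2.imwrite("pics/s5.png",cv2.resize(I[80:200,140:300],None,fx=4,fy=4,interpolation=cv2.INTER_CUBIC))
E
```

```text
pos [ 435.7 -292.5   87.7] yaw -83.8 j [-35.  24.  -7.  60.   3. 138.] F [-1.1  0.5 -1.5] w 66.4 t 39.98
toolz deg [-0.19  3.37]
turn -0.8 | shift if not turned [-0.4 -1.8  2.8] | shift after turn [-0.3 -1.9  2.8]
```

View pics/s5.png

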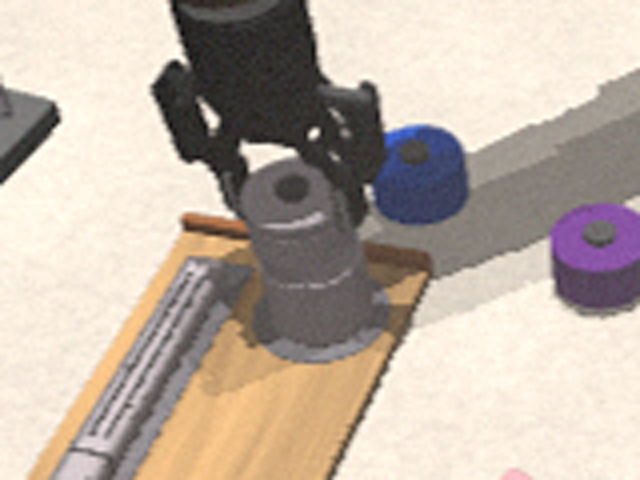

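The lidded tier hangs just above the deep tier, leaning slightly and close to centred. I'll lower it gently.

```bash
python3 -m crank '[[[0,-1.5,4,0,255],[0,0,0,0,255],[0,0,4,0,255],[0,0,0,0,255]]]' >/dev/null; python3 go.py 435.1 -290.5 73 -83; python3 -m crank '[[[0,0,3,0,255],[0,0,0,0,255]]]' >/dev/null; python3 go.py 435.1 -290.5 73 -83;
```

```text
pos [ 435.7 -290.4   79.7] yaw -83.8 j [-35.  25.  -8.  59.   3. 139.] F [ 0.8 -1.  -1.2] w 66.1 t 40.52
toolz deg [-0.16  3.35]
turn -0.8 | shift if not turned [-0.6  0.5  6.6] | shift after turn [-0.6  0.5  6.6]
pos [ 435.7 -290.2   76.5] yaw -83.8 j [-35.  25.  -9.  59.   3. 139.] F [-0.4  0.3 -0.9] w 66.3 t 40.77
toolz deg [-0.16  3.35]
turn -0.8 | shift if not turned [-0.7  0.4  3.5] | shift after turn [-0.7  0.4  3.5]
```

```bash
python3 -m crank '[[[0,0,2,0,255],[0,0,0,0,255]]]' >/dev/null; python3 go.py 435.1 -290.5 73 -83; python3 -m crank '[[[0,0,2,0,255],[0,0,0,0,255]]]' >/dev/null; python3 go.py 435.1 -290.5 73 -83;
```

```text
pos [ 435.7 -290.1   74.4] yaw -83.8 j [-35.  25.  -9.  58.   3. 139.] F [-0.2  0.8 -0.3] w 66.2 t 41.02
toolz deg [-0.15  3.35]
turn -0.8 | shift if not turned [-0.7  0.4  1.4] | shift after turn [-0.7  0.4  1.4]
pos [ 436.  -290.2   72.7] yaw -83.8 j [-35.  25.  -9.  58.   3. 139.] F [-1.  -0.2 -0.6] w 66.4 t 41.27
toolz deg [-0.11  3.32]
turn -0.8 | shift if not turned [-0.9  0.2 -0.3] | shift after turn [-0.9  0.2 -0.3]
```

Contact is slight. I'll release slowly.

```bash
python3 -m crank '[[[0,0,0,0,45],[0,0,0,0,40],[0,0,0,0,30],[0,0,0,0,10],[0,0,0,0,0],[0,0,0,0,0]]]' >/dev/null; python3 go.py 435.1 -290.5 73 -83; python3 -m crank '[[[0,1,-15,0,0],[0,1,-20,0,0],[0,1,-35,0,0],[0,0,-35,0,0],[0,0,0,0,0]]]' >/dev/null; python3 go.py 589.3 -83 180 -103
python3 - <<'E'
from h import *
from workcell import bot
c=bot.camera("scene");np.savez("scene2.npz",**c);I=np.clip(c["img"]*1.5,0,255).astype(np.uint8)
cv2.imwrite("pics/s6.png",cv2.resize(I[80:200,140:300],None,fx=4,fy=4,interpolation=cv2.INTER_CUBIC))
E
```

```text
pos [ 436.2 -290.3   72.9] yaw -83.8 j [-35.  25.  -9.  58.   3. 139.] F [ 0.7  0.3 -0.7] w 85.2 t 42.02
toolz deg [-0.08  3.3 ]
turn -0.8 | shift if not turned [-1.1  0.1 -0.1] | shift after turn [-1.1  0.  -0.1]
pos [ 437.2 -300.4  184.7] yaw -83.8 j [-36.  20.   2.  74.   3. 138.] F [-0.6  0.3  0.1] w 85.9 t 42.65
toolz deg [0.05 3.21]
turn 19.2 | shift if not turned [ 174.6 -199.1   17. ] | shift after turn [  99.4 -245.4   17. ]
```

View pics/s6.png

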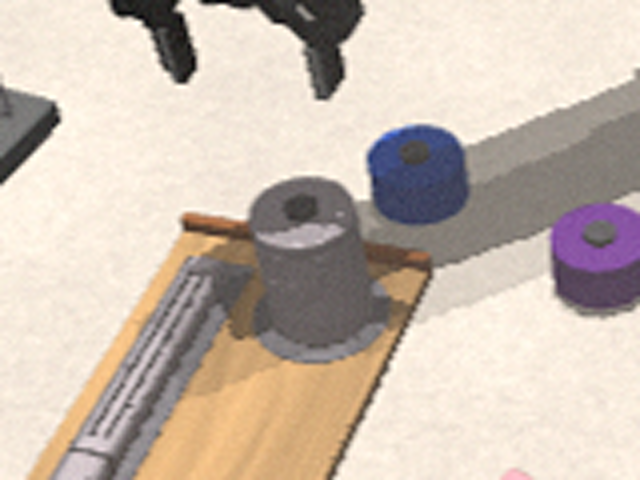

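The lidded tier sits flush in the deep one: a single column at crop (308,260), with no gap. Now the pink container.

```bash
python3 -m crank '[[[22,-25,0,0,0],[22,-25,0,0,0],[22,-25,0,0,0],[22,-25,0,0,0],[22,-25,0,0,0],[22,-25,0,0,0],[22,-25,0,0,0],[10,-10,0,0,0],[0,0,0,0,0]]]' >/dev/null; python3 go.py 589.3 -83 160 77.3; python3 -m crank '[[[0,0,0,-10,0],[0,0,0,-10,0],[0,0,0,-10,0],[0,0,0,-10,0],[0,0,0,-10,0],[0,0,0,-10,0],[0,0,0,-10,0],[0,0,0,-10,0],[0,0,0,-10,0],[0,0,0,-10,0],[0,0,0,-10,0],[0,0,0,0,0]]]' >/dev/null; python3 go.py 589.3 -83 160 77.3
```

```text
pos [577.3 -91.6 184.9] yaw -84.0 j [-11.  26.  11.  77.   3. 163.] F [-0.8 -0.7 -0.1] w 85.4 t 43.83
toolz deg [-1.12  3.57]
turn -161.3 | shift if not turned [13.2 -5.7 25.1] | shift after turn [-10.6   9.6  25.1]
pos [ 564.3 -108.3  180.9] yaw 28.3 j [-12.  26.  10.  77.   3.  49.] F [-0.5  0.4 -0.4] w 85.4 t 45.33
toolz deg [-1.95  3.37]
turn -49.0 | shift if not turned [ 9.  34.1 21.5] | shift after turn [-19.8  29.2  21.5]
```

```bash
python3 -m crank '[[[0,0,0,-10,0],[0,0,0,-10,0],[0,0,0,-10,0],[0,0,0,-10,0],[0,0,0,-7,0],[0,0,0,0,0]]]' >/dev/null; python3 go.py 589.3 -83 160 77.3
python3 - <<'E'
from h import *
from workcell import bot
o=bot.get_obs();c=bot.camera("wrist");cv2.imwrite("pics/w4.png",np.clip(c["img"]*1.5,0,255).astype(np.uint8))
E
```

```text
pos [ 560.4 -113.4  180. ] yaw 75.2 j [-13.  26.   9.  77.   3.   2.] F [-0.4 -0.1 -0.8] w 85.9 t 46.08
toolz deg [-2.16  3.32]
turn -2.1 | shift if not turned [-21.3  35.7  20.6] | shift after turn [-22.5  35.   20.6]
```

View pics/w4.png

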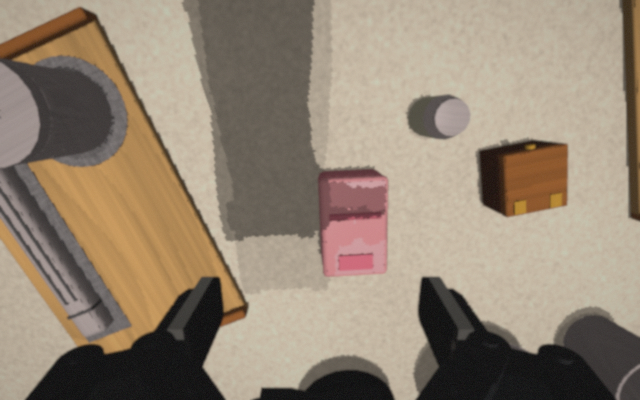

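The pink container is at (355,222), square to the jaws. The shaker at (440,117) and spice box at (525,180) are clear.

```bash
python3 -m crank '[[[-11,18,5,-2,0],[-11,18,15,0,0],[0,0,20,0,0],[0,0,20,0,0],[0,0,0,0,0]]]' >/dev/null; python3 go.py 589.3 -83 22 77.3
```

```text
pos [591.5 -74.8 115.3] yaw 77.1 j [-9. 31.  8. 70.  3.  4.] F [0.8 0.8 0.1] w 85.7 t 46.75
toolz deg [-2.25  3.38]
turn -0.2 | shift if not turned [ -4.5 -13.1  92.6] | shift after turn [ -4.5 -13.1  92.6]
```

```bash
python3 -m crank '[[[-2,-8,14,0,0],[-1,-2,14,0,0],[-1,-1.5,14,0,0],[0,0,0,0,0]]]' >/dev/null; python3 go.py 589.3 -83 22 77.3
```

```text
pos [592.2 -84.5  69.8] yaw 77.1 j [-10.  33.   5.  64.   3.   3.] F [-0.6 -0.5  0.4] w 85.3 t 47.25
toolz deg [-2.21  3.37]
turn -0.2 | shift if not turned [ 0.7 -1.6 47.9] | shift after turn [ 0.7 -1.6 47.9]
```

```bash
python3 -m crank '[[[0,0,14,0,0],[0,0,14,0,0],[0,0,14,0,0],[0,0,0,0,0]]]' >/dev/null; python3 go.py 589.3 -83 22 77.3
```

```text
pos [590.6 -81.9  25.3] yaw 77.1 j [-9. 36.  1. 59.  3.  3.] F [-0.2 -0.2  0.2] w 85.6 t 47.75
toolz deg [-2.18  3.37]
turn -0.2 | shift if not turned [ 0.8 -1.5  3.3] | shift after turn [ 0.8 -1.5  3.3]
```

```bash
python3 -m crank '[[[0.5,-1,5,0,0],[0,0,0,0,60],[0,0,0,0,120],[0,0,0,0,255],[0,0,0,0,255],[0,0,0,0,255],[0,0,0,0,255]]]' >/dev/null; python3 go.py 589.3 -83 22 77.3;python3 -m crank '[[[0,0,-15,0,255],[0,0,-30,0,255],[0,0,-40,0,255],[0,0,-40,0,255],[0,0,0,0,255]]]' >/dev/null; python3 go.py 596.8 289.3 140 1.6
```

```text
pos [590.7 -82.7  21.5] yaw 77.1 j [-9. 36.  1. 58.  3.  3.] F [ 0.9 -0.1 -2.1] w 57.4 t 48.62
toolz deg [-2.03  3.35]
turn -0.2 | shift if not turned [ 1.3 -0.6 -0.4] | shift after turn [ 1.3 -0.6 -0.4]
pos [595.6 -90.4 153.2] yaw 77.1 j [-10.  30.  12.  75.   3.   3.] F [ 1.1 -0.2 -2.5] w 57.3 t 49.25
toolz deg [-1.96  3.33]
turn 75.5 | shift if not turned [ 82.3 369.3  35.2] | shift after turn [378.1  13.1  35.2]
```

```bash
python3 -m crank '[[[4,20,0,0,255],[7,32,0,0,255],[7,32,0,0,255],[7,32,0,0,255],[7,32,0,0,255],[7,32,0,0,255],[7,32,0,0,255],[7,32,0,0,255],[7,32,0,0,255],[7,32,0,0,255],[4,20,0,0,255],[0,0,0,0,255]]]' >/dev/null; python3 go.py 596.8 289.3 120 1.6; python3 -m crank '[[[0,0,-1,7.5,255],[0,0,-1,7.5,255],[0,0,-1,7.5,255],[0,0,-1,7.5,255],[0,0,-1,7.5,255],[0,0,-1,7.5,255],[0,0,-1,7.5,255],[0,0,-1,7.5,255],[0,0,-1,7.5,255],[0,0,0,7.5,255],[0,0,0,0,255]]]' >/dev/null; python3 go.py 596.8 289.3 120 1.6
```

```text
pos [584.1 267.4 156.3] yaw 77.5 j [22. 34. 20. 78.  4. 35.] F [ 0.8 -0.5 -0.8] w 57.0 t 50.75
toolz deg [-3.85  3.24]
turn 75.9 | shift if not turned [-10.6  22.6  36.5] | shift after turn [19.4 15.8 36.5]
pos [581.6 251.9 159.3] yaw -0.7 j [ 21.  34.  20.  79.   4. 112.] F [-0.6  0.3  0. ] w 57.2 t 52.12
toolz deg [-4.59  2.58]
turn -2.3 | shift if not turned [35.9 17.9 39.6] | shift after turn [35.2 19.3 39.6]
```

```bash
python3 -m crank '[[[12,6,5,-2.3,255],[12,6,10,0,255],[12,6,10,0,255],[0,0,10,0,255],[0,0,0,0,255]]]' >/dev/null; python3 go.py 596.8 289.3 80 1.6; python3 - <<'E'
from h import *
from workcell import bot
c=bot.camera("scene");I=np.clip(c["img"]*1.5,0,255).astype(np.uint8)
cv2.imwrite("pics/s7.png",cv2.resize(I[120:320,300:540],None,fx=3,fy=3,interpolation=cv2.INTER_CUBIC))
E
```

```text
pos [596.5 292.  119.9] yaw 2.0 j [ 24.  39.  23.  77.   4. 112.] F [-0.3 -0.2 -1.8] w 57.2 t 52.75
toolz deg [-4.76  2.5 ]
turn 0.4 | shift if not turned [-4.6  3.5 39.6] | shift after turn [-4.5  3.5 39.6]
```

View pics/s7.png

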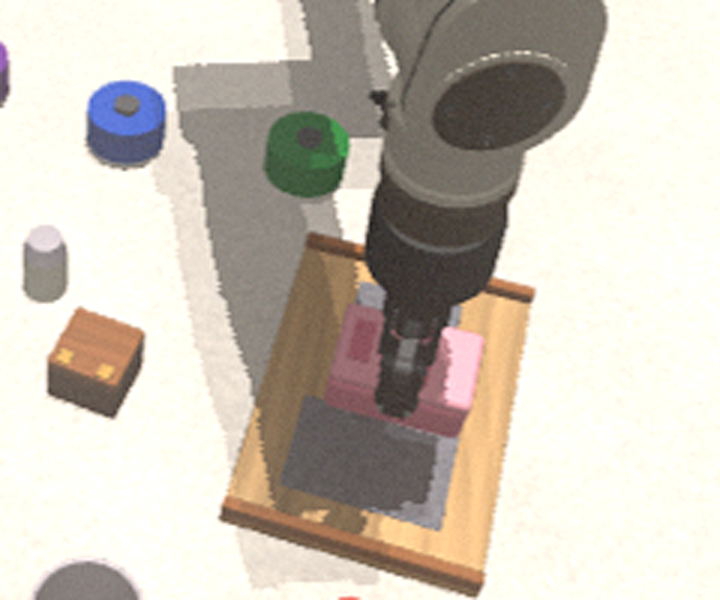

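```bash
python3 -m crank '[[[-2,2,14,0.4,255],[-1.5,1,14,0,255],[-1,0.5,14,0,255],[0,0,10,0,255],[0,0,0,0,255]]]' >/dev/null; python3 go.py 596.8 289.3 38 1.6
```

```text
pos [595.8 288.6  64.7] yaw 1.5 j [ 24.  41.  18.  70.   4. 112.] F [ 0.2 -0.5 -1.7] w 57.0 t 53.42
toolz deg [-4.73  2.51]
turn -0.1 | shift if not turned [-0.6  3.1 26.5] | shift after turn [-0.6  3.1 26.5]
```

```bash
python3 -m crank '[[[-0.5,1.5,11,0,255],[0,1.5,8,0,255],[0,0,5,0,255],[0,0,0,0,255]]]' >/dev/null; python3 go.py 596.8 289.3 34 1.6
```

```text
pos [597.5 289.7  39.5] yaw 1.5 j [ 24.  42.  16.  67.   4. 112.] F [-0.8 -0.1 -1.5] w 57.1 t 53.92
toolz deg [-4.65  2.55]
turn -0.1 | shift if not turned [-0.6 -0.3  5.6] | shift after turn [-0.6 -0.3  5.6]
```

```bash
python3 -m crank '[[[0,0,3,0,255],[0,0,0,0,255],[0,0,2,0,255],[0,0,0,0,255]]]' >/dev/null; python3 go.py 596.8 289.3 34 1.6;python3 -m crank '[[[0,0,0,0,75],[0,0,0,0,60],[0,0,0,0,40],[0,0,0,0,20],[0,0,0,0,0],[0,0,0,0,0]]]' >/dev/null; python3 go.py 596.8 289.3 34 1.6
```

```text
pos [598.3 290.4  36.9] yaw 1.5 j [ 24.  42.  16.  67.   4. 112.] F [-0.2  0.2 -1.1] w 57.1 t 54.42
toolz deg [-4.46  2.63]
turn -0.1 | shift if not turned [-1.2 -1.3  3. ] | shift after turn [-1.2 -1.3  3. ]
pos [598.7 290.8  37.3] yaw 1.5 j [ 24.  42.  16.  67.   4. 112.] F [-1.1  0.9  0.2] w 85.4 t 55.17
toolz deg [-4.41  2.68]
turn -0.1 | shift if not turned [-1.6 -1.6  3.4] | shift after turn [-1.6 -1.6  3.4]
```

```bash
python3 -m crank '[[[0,0,-15,0,0],[0,0,-30,0,0],[0,0,-40,0,0],[0,0,-40,0,0],[0,0,0,0,0]]]' >/dev/null; python3 go.py 590 78.7 160 88.6;python3 - <<'E'
from h import *
from workcell import bot
c=bot.camera("scene");I=np.clip(c["img"]*1.5,0,255).astype(np.uint8)
cv2.imwrite("pics/s8.png",cv2.resize(I[120:320,300:540],None,fx=3,fy=3,interpolation=cv2.INTER_CUBIC))
E
```

```text
pos [609.2 284.7 169.8] yaw 1.5 j [ 23.  38.  29.  84.   4. 112.] F [ 0.7  0.1 -0. ] w 85.6 t 55.8
toolz deg [-4.25  2.73]
turn -87.1 | shift if not turned [-205.8  -23.9    1.4] | shift after turn [  13.4 -206.7    1.4]
```

View pics/s8.png

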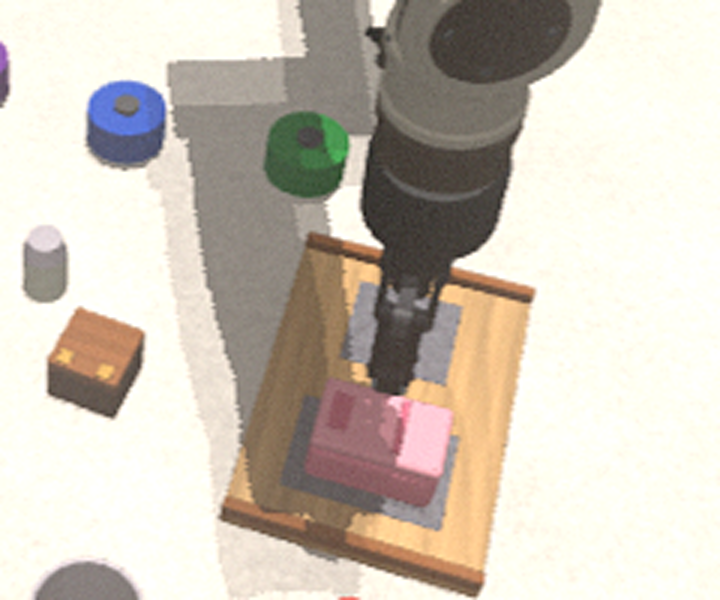

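Pink stands on its pad, square with it (crop (380,440)). Spice box next, with the jaws along x so that no large turn is needed.

```bash
python3 -m crank '[[[-20,-2,0,1.5,0],[-30,-3,0,1.5,0],[-30,-3,0,0,0],[-30,-3,0,0,0],[-30,-3,0,0,0],[-30,-3,0,0,0],[-20,-2,0,0,0],[0,0,0,0,0]]]' >/dev/null; python3 go.py 590 78.7 120 -1.4
python3 - <<'E'
from h import *
from workcell import bot
o=bot.get_obs();c=bot.camera("wrist");cv2.imwrite("pics/w5.png",np.clip(c["img"]*1.5,0,255).astype(np.uint8))
E
```

```text
pos [574.8  79.9 151. ] yaw -2.2 j [ 6. 30. 11. 77.  3. 99.] F [ 0.2  1.3 -0.3] w 85.3 t 56.85
toolz deg [-5.59  2.25]
turn -0.8 | shift if not turned [-1.7 18.2 29.3] | shift after turn [-1.9 18.2 29.3]
```

View pics/w5.png

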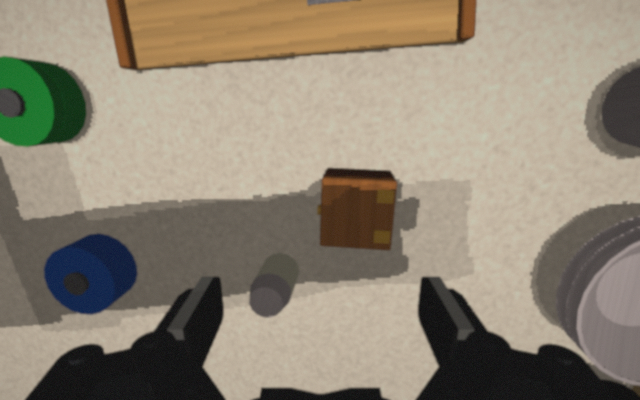

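The box is fine, but the tool has leaned 5.6° inwards in the jaw plane. I'll stand it up again at the reach limit, as before, before grasping.

```bash
python3 -m crank '[[[-25,20,-12,0,0],[-30,22,-12,0,0],[-30,22,-12,0,0],[-30,22,-12,0,0],[-30,22,-12,0,0],[-30,22,-8,0,0],[-15,15,0,0,0],[0,0,0,0,0]]]' >/dev/null; python3 go.py 735 -112 210 -1.4
```

```text
pos [ 725.4 -110.   195.1] yaw -1.3 j [ -9.  52.  58. 102.   1.  82.] F [-0.2 -0.5 -1.1] w 85.4 t 57.9
toolz deg [-5.62  2.42]
turn 0.1 | shift if not turned [ -1.2   8.2 -15.9] | shift after turn [ -1.2   8.2 -15.9]
```

```bash
t(){ python3 go.py 458 89 140 -15|sed -n 1,2p; }; python3 -m crank '[[[-2,16,-12,0,0],[0,0,0,0,0],[-1,8,-9,0,0],[0,0,0,0,0],[-1,8,-9,0,0],[0,0,0,0,0]]]' >/dev/null; t; python3 -m crank '[[[-1,8,-9,0,0],[0,0,0,0,0],[-1,8,-7,0,0],[0,0,0,0,0],[-1,8,-7,0,0],[0,0,0,0,0]]]' >/dev/null; t
```

```text
pos [ 744.3 -105.5  213. ] yaw -0.9 j [ -9.  58.  73. 111.   2.  82.] F [0.3 0.2 0.2] w 85.6 t 58.65
toolz deg [-5.35  2.45]
pos [ 748.8 -106.9  224.2] yaw -0.9 j [ -9.  57.  73. 110.   2.  82.] F [-1.2 -0.1 -0.7] w 85.2 t 59.4
toolz deg [-3.94  2.25]
```

```bash
t(){ python3 go.py 458 89 140 -15|sed -n 1,2p; }; python3 -m crank '[[[0,6,-9,0,0],[0,0,0,0,0],[0,6,-9,0,0],[0,0,0,0,0],[0,6,-8,0,0],[0,0,0,0,0],[0,8,-5,0,0],[0,0,0,0,0],[0,8,-5,0,0],[0,0,0,0,0]]]' >/dev/null; t; python3 -m crank '[[[0,6,-8,0,0],[0,0,0,0,0],[0,6,-8,0,0],[0,0,0,0,0],[0,6,-8,0,0],[0,0,0,0,0]]]' >/dev/null; python3 go.py 590 78.7 140 -1.4
```

```text
pos [ 754.  -103.7  242.7] yaw -1.0 j [ -8.  55.  73. 110.   2.  83.] F [0.4 0.2 0. ] w 85.1 t 60.65
toolz deg [-1.93  1.96]
pos [ 754.8 -102.   257.6] yaw -1.1 j [ -8.  54.  73. 110.   2.  83.] F [ 0.3  0.8 -0.1] w 85.2 t 61.4
toolz deg [-0.71  1.79]
turn 0.3 | shift if not turned [ 173.8 -166.5  125.2] | shift after turn [ 172.8 -167.6  125.2]
```

Good enough (0.7° and 1.8°). Back to the spice box.

```bash
python3 -m crank '[[[10,-20,10,0,0],[25,-24,15,0,0],[25,-24,15,0,0],[25,-24,15,0,0],[25,-24,15,0,0],[25,-24,15,0,0],[20,-15,10,0,0],[0,0,0,0,0]]]' >/dev/null; python3 go.py 590 78.7 120 -1.4
```

```text
pos [597.5  62.2 162.5] yaw -1.1 j [ 5. 28. 10. 73.  2. 96.] F [ 0.5 -0.   0.2] w 85.6 t 62.4
toolz deg [-0.64  1.77]
turn 0.3 | shift if not turned [15.  -7.3 43.1] | shift after turn [15.  -7.4 43.1]
```

```bash
python3 -m crank '[[[8,-4,15,0,0],[8,-4,15,0,0],[0,0,15,0,0],[0,0,15,0,0],[0,0,15,0,0],[0,0,0,0,0]]]' >/dev/null; python3 go.py 590 78.7 20 -1.4
```

```text
pos [593.2  77.7  86.8] yaw -1.3 j [ 7. 30.  3. 62.  2. 98.] F [1.  0.  0.9] w 85.7 t 63.15
toolz deg [-0.29  1.7 ]
turn 0.1 | shift if not turned [-1.1 -2.8 66.8] | shift after turn [-1.1 -2.8 66.8]
```

```bash
python3 -m crank '[[[0,-2,15,0,0],[0,-1,15,0,0],[0,0,15,0,0],[0,0,12,0,0],[0,0,0,0,0]]]' >/dev/null; python3 go.py 590 78.7 20 -1.4
```

```text
pos [589.9  79.4  25.9] yaw -1.4 j [ 7. 34. -2. 55.  2. 98.] F [-0.3 -0.3  0.1] w 85.7 t 63.77
toolz deg [-0.28  1.69]
turn 0.0 | shift if not turned [-0.8  0.2  5.9] | shift after turn [-0.8  0.2  5.9]
```

```bash
python3 -m crank '[[[-0.5,0,5,0,0],[0,0,0,0,60],[0,0,0,0,120],[0,0,0,0,255],[0,0,0,0,255],[0,0,0,0,255],[0,0,0,0,255]]]' >/dev/null; python3 go.py 590 78.7 20 -1.4;python3 -m crank '[[[0,0,-15,0,255],[0,0,-30,0,255],[0,0,-40,0,255],[0,0,-40,0,255],[0,0,0,0,255]]]' >/dev/null; python3 go.py 474 286 140 1.6
```

```text
pos [591.   79.1  22.2] yaw -1.4 j [ 7. 34. -2. 54.  2. 98.] F [ 0.2 -0.2 -0.9] w 55.0 t 64.65
toolz deg [-0.13  1.71]
turn 0.0 | shift if not turned [-0.5 -1.   2.1] | shift after turn [-0.5 -1.   2.1]
pos [591.3  75.2 153.9] yaw -1.4 j [ 6. 27.  8. 71.  2. 98.] F [ 1.1 -0.9 -3. ] w 55.0 t 65.28
toolz deg [-0.08  1.71]
turn -3.0 | shift if not turned [ 207.4 -122.3   20.3] | shift after turn [ 213.5 -111.4   20.3]
```

```bash
python3 -m crank '[[[10,-6,0,-3,255],[26,-15,0,0,255],[26,-15,0,0,255],[26,-15,0,0,255],[26,-15,0,0,255],[26,-15,0,0,255],[26,-15,0,0,255],[18,-9,0,0,255],[0,0,0,0,255]]]' >/dev/null; python3 go.py 474 286 120 1.6
```

```text
pos [463.7 262.2 147.1] yaw 2.8 j [ 28.  21.  -3.  67.   2. 116.] F [-0.8 -0.  -1.9] w 55.2 t 66.4
toolz deg [-1.52  1.33]
turn 1.2 | shift if not turned [22.6 12.2 27.4] | shift after turn [22.9 11.7 27.4]
```

```bash
python3 -m crank '[[[8,4,10,1.2,255],[8,4,12,0,255],[7,4,12,0,255],[0,0,12,0,255],[0,0,12,0,255],[0,0,0,0,255]]]' >/dev/null; python3 go.py 474 286 45 1.6
```

```text
pos [472.9 285.9  81.7] yaw 1.5 j [ 30.  27.  -5.  60.   2. 119.] F [ 0.1  0.2 -2.4] w 55.1 t 67.15
toolz deg [-1.82  1.11]
turn -0.1 | shift if not turned [-0.6  2.2 36.6] | shift after turn [-0.7  2.2 36.6]
```

```bash
python3 -m crank '[[[0,1,12,0,255],[0,1,12,0,255],[0,0,12,0,255],[0,0,0,0,255]]]' >/dev/null; python3 go.py 474 286 35 1.6
```

```text
pos [474.2 286.4  43.7] yaw 1.4 j [ 30.  29.  -7.  55.   2. 119.] F [-0.5  0.4 -2.2] w 54.9 t 67.65
toolz deg [-1.77  1.14]
turn -0.2 | shift if not turned [-0.6  0.   8.7] | shift after turn [-0.6  0.   8.7]
```

```bash
python3 -m crank '[[[0,0,6,0,255],[0,0,0,0,255],[0,0,2,0,255],[0,0,0,0,255]]]' >/dev/null; python3 go.py 474 286 34.5 1.6;python3 -m crank '[[[0,0,0,0,80],[0,0,0,0,65],[0,0,0,0,50],[0,0,0,0,40],[0,0,0,0,40]]]' >/dev/null; python3 go.py 474 286 34 1.6
```

```text
pos [474.6 287.1  36. ] yaw 1.4 j [ 30.  30.  -7.  54.   2. 119.] F [ 0.5 -0.1 -2.5] w 54.8 t 68.15
toolz deg [-1.68  1.19]
turn -0.2 | shift if not turned [-1.1 -0.6  1.5] | shift after turn [-1.1 -0.6  1.5]
pos [476.1 288.   37.9] yaw 1.4 j [ 30.  29.  -7.  54.   2. 119.] F [ 0.1 -0.4  0. ] w 71.9 t 68.78
toolz deg [-1.47  1.31]
turn -0.2 | shift if not turned [-2.  -2.1  3.9] | shift after turn [-2.  -2.1  3.9]
```

```bash
python3 -m crank '[[[0,0,-10,0,40],[0,0,-30,0,40],[0,0,-45,0,0],[0,0,-45,0,0],[0,0,-20,0,0],[0,0,0,0,0]]]' >/dev/null; python3 go.py 400 40 190 1.6; python3 -m crank '[[[-25,-10,0,0,0],[-30,-10,0,0,0],[-30,-10,0,0,0],[-30,-10,0,0,0],[-30,-10,0,0,0],[-30,-10,0,0,0],[-30,-10,0,0,0],[-30,-10,0,0,0],[-20,-8,0,0,0],[0,0,0,0,0]]]' >/dev/null; python3 go.py 400 40 190 1.6
python3 - <<'E'
from h import *
from workcell import bot
for n in("top","scene"):
    c=bot.camera(n);np.savez(n+"3.npz",**c);I=np.clip(c["img"]*1.5,0,255).astype(np.uint8)
    cv2.imwrite(f"pics/{n}3.png",cv2.resize(I[100:300,130:530] if n=="top" else I[90:330,130:490],None,fx=2,fy=2,interpolation=cv2.INTER_CUBIC))
E
```

```text
pos [480.1 284.4 195.2] yaw 1.4 j [ 30.  22.   6.  75.   2. 118.] F [ 0.4  0.7 -0.3] w 85.5 t 69.53
toolz deg [-1.41  1.35]
turn -0.2 | shift if not turned [-242.4  -86.1    1.4] | shift after turn [-242.1  -86.7    1.4]
pos [388.9  18.8 181.5] yaw 1.5 j [  2.   5. -18.  69.   1.  90.] F [ 0.1  0.4 -0.1] w 85.4 t 70.78
toolz deg [-2.34  1.13]
turn -0.1 | shift if not turned [21.1 11.3 -8.6] | shift after turn [21.1 11.4 -8.6]
```

View pics/top3.png

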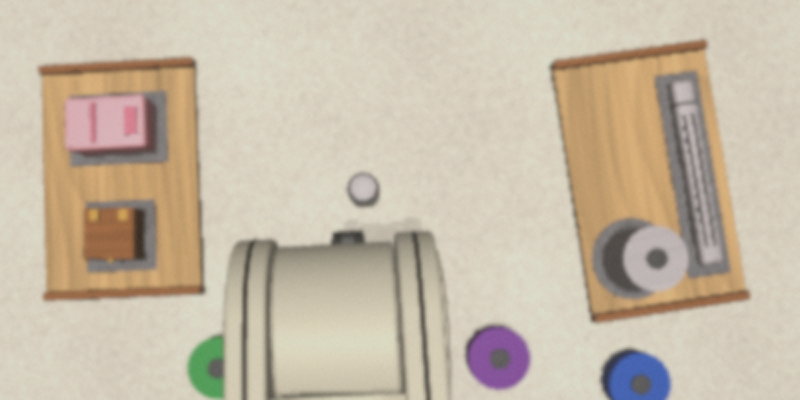

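View pics/scene3.png

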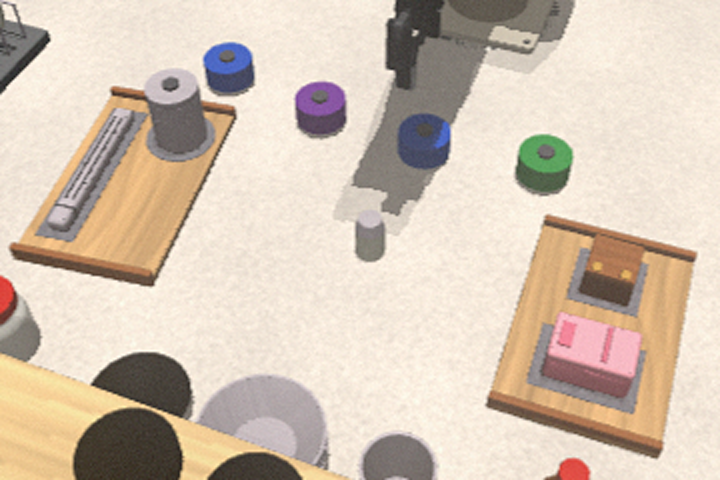

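Both views show everything on its pad, the tiers stacked, and the shaker standing. Final numeric check:

```bash
python3 - <<'E'
from h import *
c=dict(np.load("top3.npz"));P=cloud(c);X,Y,Z=P[...,0],P[...,1],P[...,2]
def meas(reg,zr,zt,kind):
    m=(X>reg[0])&(X<reg[1])&(Y>reg[2])&(Y<reg[3])&(Z>zr[0])&(Z<zr[1])
    n,l,s,ce=cv2.connectedComponentsWithStats(m.astype(np.uint8));i=1+np.argmax(s[1:,4])
    cnt=max(cv2.findContours((l==i).astype(np.uint8),cv2.RETR_EXTERNAL,cv2.CHAIN_APPROX_NONE)[0],key=len)
    W=(plane(c,cnt,zt)[:,:2]*1000).astype(np.float32);q=P[l==i];A=np.linalg.lstsq(np.c_[q[:,:2],np.ones(len(q))],q[:,2],rcond=None)[0]
    r=cv2.minEnclosingCircle(W) if kind=="c" else cv2.minAreaRect(W)
    return [np.round(v,1).tolist() for v in r],"tilt",np.round(A[:2],3),"z",round(float(np.nanmedian(q[:,2])),4)
print("pink want 596.8 289.3 / 1.6deg",meas((.52,.67,.20,.38),(.05,.075),.060,"r"))
print("spice want 474 286",meas((.41,.53,.22,.35),(.045,.07),.057,"r"))
print("lid want ~436.5 -292 top z .101",meas((.37,.50,-.36,-.23),(.09,.12),.101,"c"))
print("case want 531 -365.4",meas((.4,.66,-.42,-.32),(.019,.04),.03,"r"))
print("shaker was 516.8 9.3",meas((.49,.54,-.02,.04),(.03,.08),.06,"c"))
E
```

```text
pink want 596.8 289.3 / 1.6deg ([[596.2, 287.6], [58.6, 89.2], 1.3], 'tilt', array([0.01 , 0.005]), 'z', 0.0587)
spice want 474 286 ([[474.0, 283.9], [57.5, 56.8], 89.7], 'tilt', array([0.012, 0.012]), 'z', 0.0557)
lid want ~436.5 -292 top z .101 ([[435.0, -287.6], 35.0], 'tilt', array([-0.006, -0.015]), 'z', 0.0996)
case want 531 -365.4 ([[530.9, -361.6], [206.5, 29.3], 7.1], 'tilt', array([ 0.015, -0.117]), 'z', 0.0279)
shaker was 516.8 9.3 ([[517.0, 9.7], 17.5], 'tilt', array([0.109, 0.028]), 'z', 0.056)
```

```bash
python3 -c "
from workcell import bot
print(bot.get_obs()['clock']);print(bot.job_done())"
```

```text
70.875
the job is handed in; nothing more can be done
None
```

Both lunch sets are made up, and I handed the job in at 70.9 s of the 141 s allowed. No verdict was reported, so the positions below are from my own last top-view check.

| Thing | Distance from target | Other checks |
|---|---|---|
| Pink container | about 2 mm from its pad centre | 0.3° off square, level |
| Spice box | about 2 mm from its pad centre | about 2° off square, level |
| Chopstick case | about 4 mm from the strip centre; part of that is the visible side face | lined up with the strip |
| Tiers | stack centre about 5 mm from the pad centre, measured on the lid | lid top at about 0.100 m against 0.101 m when fully seated, level to about 1° |
| Salt shaker | under 1 mm from where it stood | upright |

- **Tiers:** once stacked, the deep tier was hidden from the top view. The scene view shows the two flush, with no gap.
- **Disagreement:** before stacking, the scene camera put the deep tier up to 5 mm away from the other measurements. I corrected for that bias and checked it with the wrist camera.
- **Surface fit:** fitting a plane to the case gave a false sideways slope of 0.12, because its side face is in the picture. The views show it lying flat.
- **Tool lean:** the tool drifted up to 5.6° off vertical during the moves. I straightened it twice by pushing against the arm's reach limit. Because of the lean, some things were a few degrees off level when I released them, but they settled flat.

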